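Lever up a sunken hearth slab and shim it level

TASK

The front edge of the loose hearth slab has sunk: with the pry bar that lies ready over the fulcrum block, lever the edge up, swing the handle under the iron keeper's arm and let go so that the keeper holds it. Then slide the slate shim under the raised edge in front of the slab's boss until its upright block bears firmly, but not hard, against the boss. Finally free the bar from the keeper and ease the slab gently down onto the shim so that it lies level, without lifting the slab with the fingers, dropping it or disturbing the vase, lantern and coaster; the bar may stay where it rests.

Things in the scene. Friction and masses are not known exactly. Their poses are not given: they have to be found in the camera images.
- hearth: Fixed stone shelf, top 40 mm above the table. Origin: on the table (z = 0) under the middle of the slab's front edge; axes parallel to the slab's when that is level. In front of the slab edge the shelf reaches 65 mm towards -y for x = -240 to +20 mm, and 20 mm beyond that.
- slab: Flagstone slab 240 (x) x 220 (y) x 30 mm, about 4 kg (3.2 to 5), hinged along its back edge at a plaster kerb; a glass dish on a turntable is fixed on it. Origin: middle of the lower back edge, on the hinge line, 58 mm above the table. x along the edges, y from front to back, z out of its top. At the start its front edge is 10 mm low (0.045 rad); it can only swing up.
- slab_edge (a point): Middle of the slab's lower front edge, 220 mm in front (-y) of the slab's origin. Height above the table: 48 mm sunken (gap of 8 mm over the shelf), 58 mm level (gap 18 mm), about 64 mm while the keeper holds the bar. Never raise it above 76 mm.
- slab_seat (a point): Point on the slab's lower front edge at slab x = -60 mm, under the boss: the shim goes in here along the slab's +y. The boss is a rough stone lump, 32 mm wide, from 2 to 28 mm above the slab's underside; it sticks out in front of the edge by 5 to 19 mm, different each time and not measured: feel for it and lean on it with 4 to 8 N.
- fulcrum: Fixed brick fulcrum block, 70 (x) x 34 mm, 41.5 mm high, with a rounded crest (radius 8 mm) along its x (parallel to the slab's x). Origin: middle of the crest, on its top. It stands 45 mm in front of the slab edge at slab x = +85 mm.
- bar: Loose dark steel pry bar, 0.4 kg. Origin: underside of the heel (bend), on the fulcrum crest. Toe 62 long (+y) x 26 x 6 mm, tip 17 mm under the slab; shank 205 long x 20 wide x 12 mm runs to -y, rising 0.27 rad. At the start the toe is level. Pressing the handle down (6 to 12 N at bar_grip) turns the bar about +x and lifts the slab; turned 0.26 rad the shank just fits under the keeper.
- bar_grip (a point): Middle of the shank, 130 mm from the heel: where to grip it across its 20 mm width (x). The shank's faces are 6 mm above and below this point.
- bar_end (a point): Centre of the shank's free end, 205 mm from the heel. With the slab level on the shim the toe just bears on the slab with the bar turned about 0.17 rad from the start; then the bar lies loose on the fulcrum.
- keeper: Fixed iron keeper: post with a level arm. Origin: on the table (z = 0) under the arm's free tip. The arm runs along x from 0 to the post at -40 mm, 16 mm wide (y), underside 56.5, top 66.5 mm up, 187 mm in front of the fulcrum crest. The handle starts 17 mm on the open +x side of the tip; swing it to -x (0.18 rad about the heel), low, until its middle is 17 mm inside the tip.
- shim: Loose dark slate shim, 0.25 kg: tongue 60 long (y 0 to +60) x 36 wide x 18 mm thick, nose thinned, and an upright block 36 wide (x) x 30 (y 0 to -30) x 50 mm high. Origin: bottom middle of the block's bearing face, which faces the tongue; underside z = 0. Grip the block across its 36 mm width from above.
- vase: Black clay wedding vase with two spouts, 175 mm high, 116 mm wide, loose; origin under its centre. Leave alone.
- lantern: Ceramic candleholder-shaped lantern with a push button on its foot, 107 mm high, 90 mm wide, loose; origin under its centre. Leave alone.
- coaster: Round wooden coaster, 96 mm across, 10 mm thick, loose; origin under its centre. Leave alone.
Mind the look-alikes: they are no part of the job. Several things look just like the shim: the one meant starts farthest from the robot's base.

How it is judged:
On the way, in this order (a step that is already met when the one before it is completed fails the run):
1. The bar is caught under the keeper's arm and released, holding the slab's front edge up (edge above 61 mm) (height (world z) of slab_edge above 0.061 m and contact force between bar and keeper above 0.8 N and contact force between the fingers and bar below 0.1 N), for 0.3 s.
2. With the edge still held up, the shim is in under it and its block is pressed against the boss with more than 2 N (height (world z) of slab_edge above 0.061 m and contact force between shim and slab above 2 N and y of shim in the frame of slab between -0.243 and -0.222 m and x of shim in the frame of slab between -0.074 and -0.046 m and angle between the y axis of shim and the y axis of slab, either way round below 0.14 rad), for 0.1 s.
At the end, for the whole second after the job is handed in: Slab level on the shim (over 4 N): front edge underside 55.5-60.3 mm high. Shim upright (0.08 rad), in line (0.14 rad), within 14 mm of the boss sideways, bearing face 2-23 mm before the slab edge. Bar not pressing on the keeper (under 0.2 N). Slab, shim, bar at rest (height (world z) of slab_edge between 0.0555 and 0.0603 m and y of shim in the frame of slab between -0.243 and -0.222 m and x of shim in the frame of slab between -0.074 and -0.046 m and angle between the y axis of shim and the y axis of slab, either way round below 0.14 rad and contact force between shim and slab above 4 N and contact force between bar and keeper below 0.2 N and angle between shim's own z axis and vertical below 0.08 rad and linear speed of each of bar, shim below 0.02 m/s and angular speed of slab below 0.05 rad/s); the robot touches nothing.
It fails at once if the slab is raised too high (edge above 76 mm), dropped or jerked (over 0.6 rad/s) (height (world z) of slab_edge above 0.076 m or angular speed of slab above 0.6 rad/s).
It fails at once if the shim is rammed against the raised slab with more than 12 N (height (world z) of slab_edge above 0.061 m and contact force between shim and slab above 12 N).
It fails at once if the bar is forced against the keeper with more than 25 N (contact force between bar and keeper above 25 N).
It fails at once if the fingers push or lift the slab themselves (more than 8 N) (contact force between the fingers and slab above 8 N).
It fails at once if the vase, lantern or coaster is moved more than 20 mm (distance of any of vase, lantern, coaster from where it was at the start of the episode above 0.02 m).
It also fails if it takes over 72 s, if anything falls off the work surface, if the arm or the gripper's body presses on something with over 40 N, if the wrist force passes 120 N, or if a joint passes its speed limit or range.

ROBOT

A 6-joint arm with a two-finger parallel gripper is mounted at the origin on the work surface. World frame = base frame: x ahead of the robot, y to its left, z up, the work surface at z = 0. Lengths are in m, angles in rad, forces in N, time in s.
With the tool pointing down it reaches from about 0.425 to 0.95 m from the base axis. Payload 3.5 kg.
Tool frame: the origin (TCP) lies on the centre line of the jaws, within the pads' length; the fingertips stand 11 mm ahead of it and the grasp point (between the pads) lies 8 mm behind it; x points along the fingers, y is the direction in which the jaws open and shut, and the axes are right-handed (so a half turn about x gives the same grasp; the last joint's range is limited). The gripper opens to 85 mm and grips with 20 to 120 N. Pads are 22 mm wide; open, the fingers measure 114 mm over their backs; the gripper's body (76 mm by 85 mm) begins 54 mm behind the grasp point. The pads swing forward as they close: fully open they stand 13 mm farther back than shut.
Start: joints at [-1.444, 0.286, 1.577, -0, 1.279, -0.15], TCP at [0.184, -0.649, 0.205] pointing down, gripper open.
Joint ranges: [-2.77, 2.77], [-0.9, 2.22], [0.21, 2.48], [-1.53, 4.67], [0.24, 2.81], [-2.84, 2.84]. Speed limits (rad/s): [2.79, 2.79, 3.14, 3.14, 3.14, 3.14].

INTERFACE

Orientations are given as a unit quaternion [x, y, z, w].
In Python, from plant import ctrl gives the robot as it stands. The module is installed in compiled form; this text tells all that it offers.
- The arm moves only by the tool drive_tool, never from a script. Its argument "series" is a list of rows, each a list of 2 entries, a list of its own where there are three numbers: the shift along the tool's x, y, z in units of 50 mm (1.0 is 50 mm), then the turn, a rotation vector about the tool's x, y, z in degrees. A call has 1 to 5 rows; each row shifts and turns the pose as measured when the row begins, along the tool's axes as they then stand; what a row does not reach is not made up. A row lasts 1/10 s, in which the tool goes at most 50 mm and 8.59 degrees, less where a joint would pass 70% of its speed; a pose out of reach is approached as far as the arm can. A call is refused whole if a number of a shift passes 1 or a number of a turn 8.59, either way. A call with a gripper value outside its range is refused whole. "grip" is the gripper's target within -1 to 1 (fully open at 1, half-way at 0, shut at -1), set as the call begins (left out, the last holds). The fingers move at their own pace and stop on an object; "newtons" is the grip in N (left out, the last holds). Time passes only in rows, so rows that do not move let the fingers close. It gives the time, the measured TCP pose, the force and the opening at its end, in the units of the state.
- ctrl.get_state(): the state, without advancing time (a new reading comes with each control period).
- ctrl.read_camera(name): name is "scene" or "top"; returns a dict with "img" (384x512x3 uint8, red, green, blue), "camera_matrix" (3x3 intrinsics, pixels), "R" (3x3) and "t" (3): a world point X has camera coordinates R X + t. Camera axes: x right, y down, z forward; pixel columns grow to the right and rows downward; lengths in m; the calibration is good to about 2 mm. A picture is of the moment at which its call begins. There is no depth.
- ctrl.sign_off(): hands the job in, once; it reports no verdict.
The state is a dict: "time": time; "qpos": joint angles; "dq": joint speeds; "joint_efforts": joint torques, N m; "eef_pos": TCP position; "tcp_rot": TCP orientation; "contact_force": force on the tool from outside, world axes, zero at the start; "wrist_torque": the same for the moment, N m; "opening": opening from 0.0 (shut) to 1.0 (fully open).
Only numpy, scipy, OpenCV 4.12 (cv2) and the standard library are available. Lean on these libraries where they do the work, as an engineer would, in place of code of your own. Each camera call takes 0.05 s, during which the arm holds its last target.

## Working session

There is one attempt and no reset: what is moved stays moved. The work goes in short steps, Python scripts to look and compute and a tool call to move; the robot and the scene stay as the last step left them, time stands still between calls to the robot, and variables do not carry over. Pictures are saved under pics/ and viewed, and the job is handed in when it is done.

Besides the shell and the picture viewer there is one more tool, called after ">>>" as name(argument=value, ...) on one line, values as JSON. drive_tool: Moves the arm, as the interface text tells. Its arguments: {"type":"object","properties":{"series":{"type":"array"},"grip":{"type":"number"},"newtons":{"type":"number"}},"required":["series"]}

```bash
mkdir -p pics; python3 - <<'E'
from plant import ctrl
import cv2,pickle
print(ctrl.get_state())
for n in("scene","top"):
    d=ctrl.read_camera(n);cv2.imwrite(f"pics/{n}0.png",d["img"][:,:,::-1]);pickle.dump(d,open(f"{n}0.pkl","wb"))
    print(n,d["camera_matrix"],d["R"],d["t"])
E
```

```text
{'time': 0.0, 'qpos': array([-1.44399869e+00,  2.87170019e-01,  1.57818379e+00, -1.01559555e-05,
        1.27860637e+00, -1.49997135e-01]), 'dq': array([ 8.31079941e-04,  2.11968219e-04, -9.60217739e-04,  1.35343074e-03,
       -3.80491044e-05,  6.19348422e-05]), 'joint_efforts': array([ 1.18201110e-04, -4.05977154e+01, -2.92625499e+01, -2.38848770e-04,
        5.78609193e-03, -9.22431497e-06]), 'eef_pos': array([ 0.18439512, -0.64857406,  0.20394068]), 'tcp_rot': array([ 0.70035132,  0.09838761, -0.70033877,  0.09671356]), 'contact_force': array([-0.96624128,  0.49296422, -0.03297465]), 'wrist_torque': array([ 0.01835213, -0.00263191, -0.02849847]), 'opening': 1.0008318926586393}
scene [[363.39409775   0.         260.8435002 ]
 [  0.         363.39409775 190.28113555]
 [  0.           0.           1.        ]] [[-0.34644376  0.9380053  -0.01108089]
 [ 0.52161481  0.18280894 -0.83336599]
 [-0.77967603 -0.2944944  -0.55261047]] [ 0.16619744 -0.19654431  1.35452893]
top [[448.27898071   0.         253.75422026]
 [  0.         448.27898071 189.19941419]
 [  0.           0.           1.        ]] [[-0.00787781 -0.99994619  0.00675018]
 [-0.98824221  0.00675448 -0.15274721]
 [ 0.1526934  -0.00787412 -0.98824224]] [-0.01830203  0.50149092  1.45335217]
```

View pics/scene0.png

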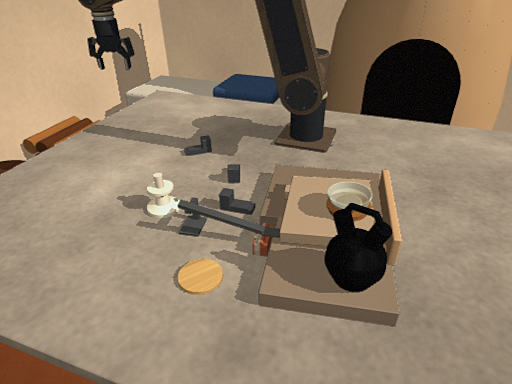

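View pics/top0.png

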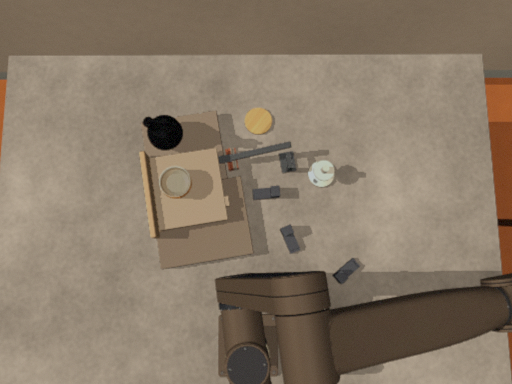

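```bash
cat > h.py <<'E'
import numpy as np,cv2,pickle
def ray(d,u,v,z):
    K,R,t=d["camera_matrix"],np.array(d["R"]),np.array(d["t"])
    c=-R.T@t; r=R.T@np.linalg.inv(K)@np.array([u,v,1.]); s=(z-c[2])/r[2]; return c+s*r
def proj(d,X):
    x=d["R"]@np.array(X)+d["t"]; p=d["camera_matrix"]@x; return p[:2]/p[2]
def load(n): return pickle.load(open(n+".pkl","rb"))
def crop(d,u0,v0,u1,v1,s,name):
    im=cv2.resize(d["img"][v0:v1,u0:u1,::-1],None,fx=s,fy=s,interpolation=cv2.INTER_CUBIC)
    im=np.clip(im.astype(float)*1.5,0,255).astype(np.uint8)
    for u in range((u0//20+1)*20,u1,20): cv2.putText(im,str(u),((u-u0)*s,8),0,.3,(255,0,255));cv2.line(im,((u-u0)*s,10),((u-u0)*s,16),(255,0,255))
    for v in range((v0//20+1)*20,v1,20): cv2.putText(im,str(v),(0,(v-v0)*s),0,.3,(255,0,255));cv2.line(im,(20,(v-v0)*s),(26,(v-v0)*s),(255,0,255))
    cv2.imwrite("pics/"+name,im)
E
python3 - <<'E'
from h import *
t=load("top0");s=load("scene0")
print("base",proj(t,[0,0,0]))
for p in [(266,193),(290,239),(346,270),(258,121),(322,174),(165,133)]:
    X=ray(t,*p,0.02);print(p,X.round(3),np.hypot(X[0],X[1]).round(3))
crop(t,210,100,340,200,6,"tc0.png")
crop(s,130,130,300,270,4,"sc0.png")
crop(t,140,100,265,200,6,"tb0.png")
E
```

```text
base [248.10905395 343.88170136]
(266, 193) [ 0.491 -0.063  0.02 ] 0.495
(290, 239) [ 0.336 -0.141  0.02 ] 0.365
(346, 270) [ 0.234 -0.323  0.02 ] 0.399
(258, 121) [ 0.742 -0.039  0.02 ] 0.743
(322, 174) [ 0.555 -0.254  0.02 ] 0.61
(165, 133) [0.701 0.281 0.02 ] 0.756
```

View pics/tc0.png

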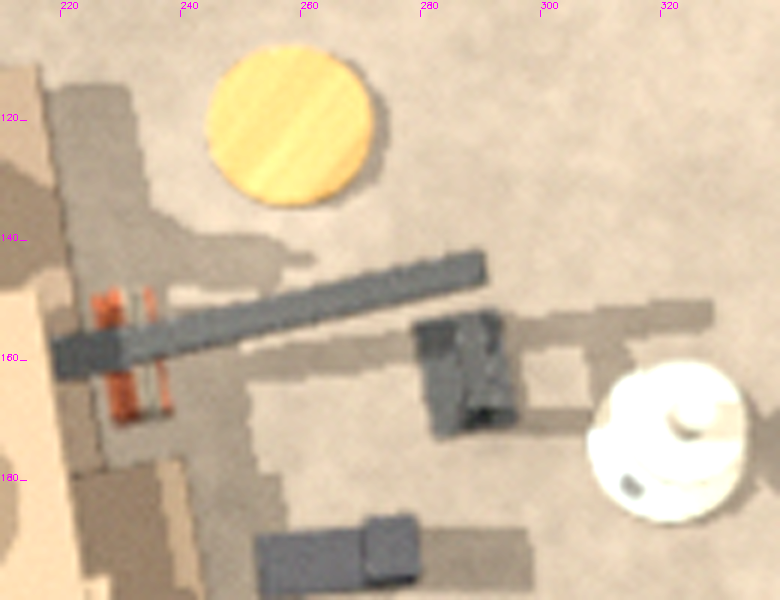

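View pics/sc0.png

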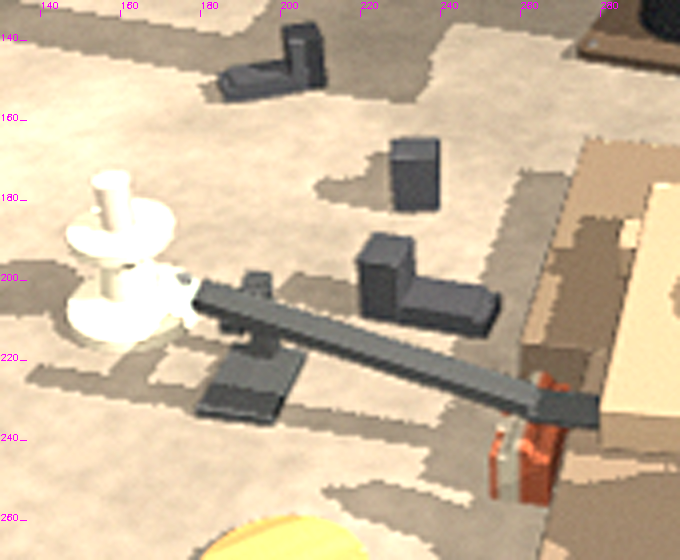

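View pics/tb0.png

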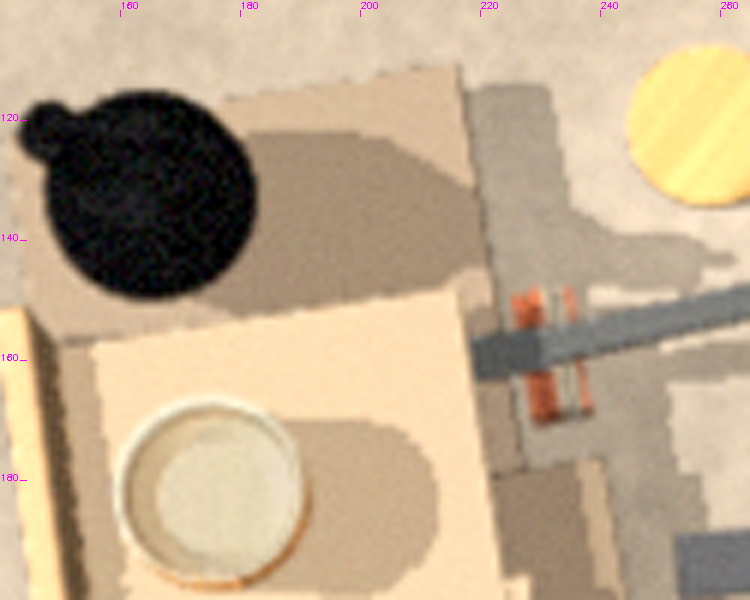

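```bash
python3 - <<'E'
from h import *
t=load("top0");s=load("scene0")
def c(d,u0,v0,u1,v1,k,name):
    d=dict(d); d["img"]=(255*(d["img"]/255.)**0.55*0.67).astype(np.uint8)
    crop(d,u0,v0,u1,v1,k,name)
c(t,245,145,305,200,12,"a.png")
c(s,175,180,255,245,9,"b.png")
c(t,140,145,265,270,6,"c.png")
c(s,250,150,405,320,5,"d.png")
E
```

```text
(no output)
```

View pics/a.png

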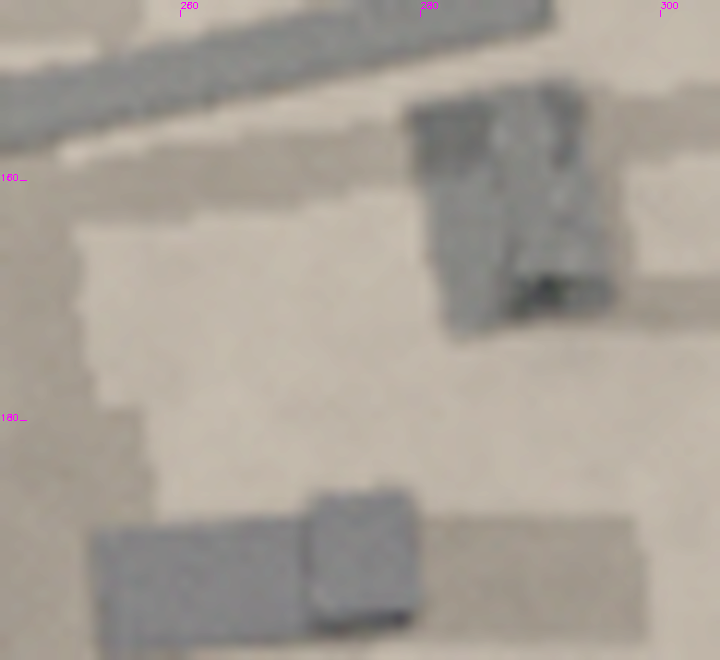

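View pics/b.png

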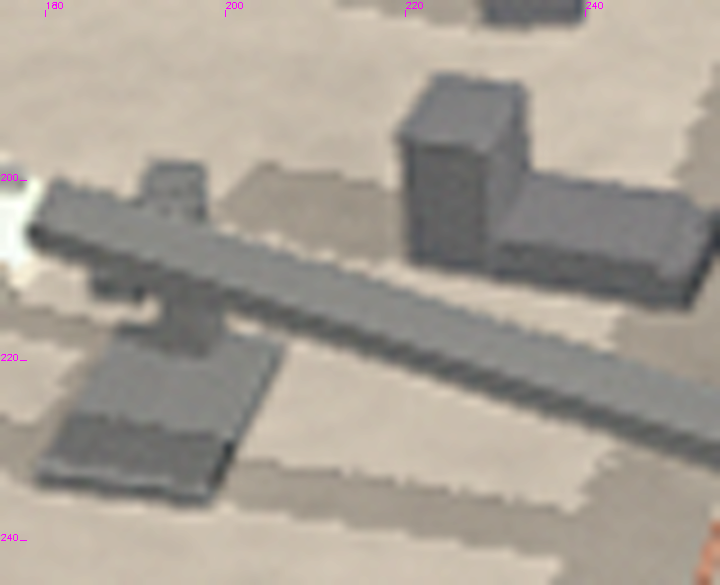

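View pics/c.png

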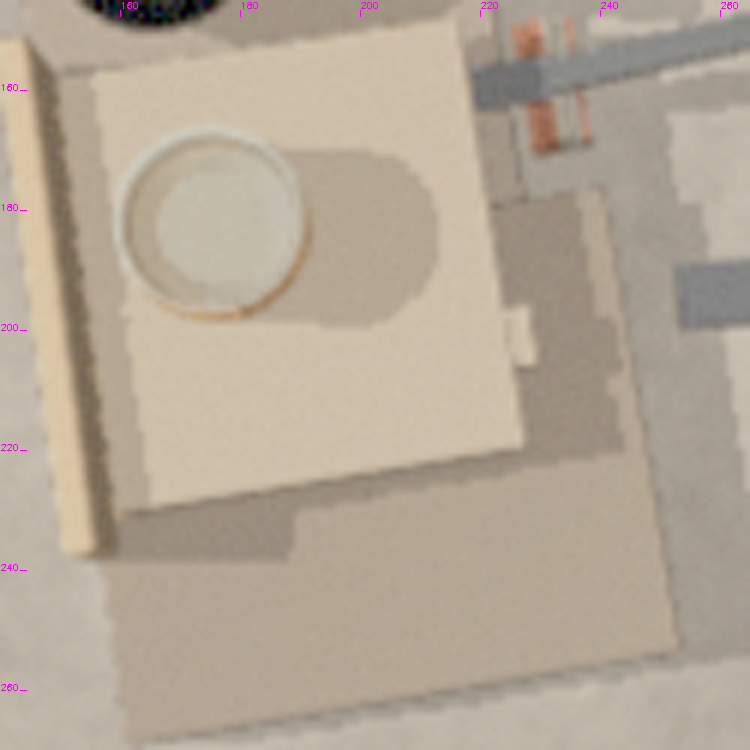

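View pics/d.png

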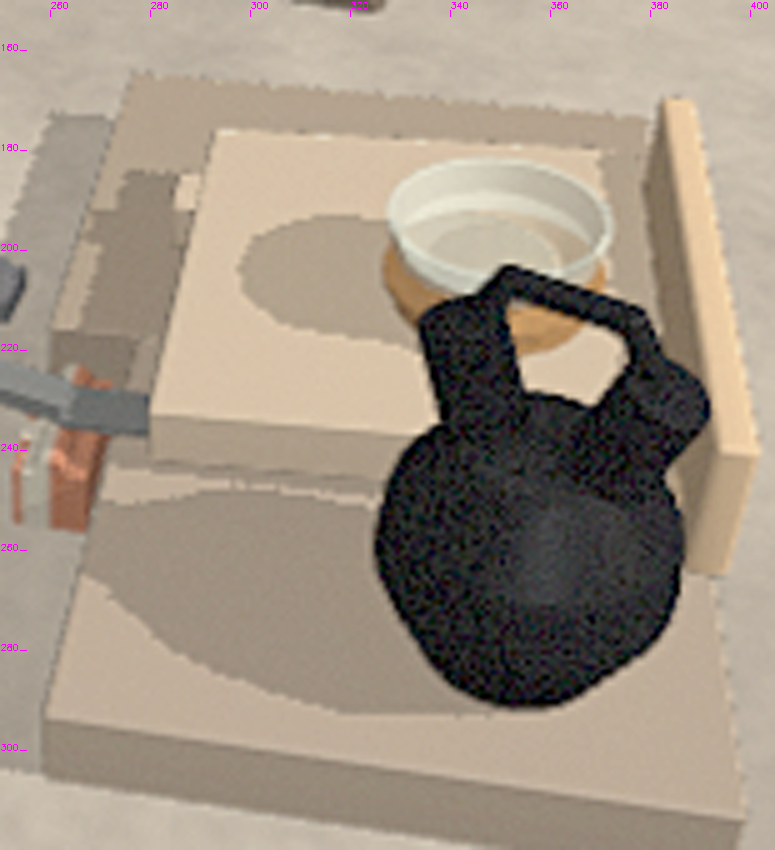

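```bash
cat > fit.py <<'E'
from h import *
from scipy.optimize import least_squares
t=load("top0");s=load("scene0")
def T(p,X): 
    c,sn=np.cos(p[2]),np.sin(p[2]); X=np.array(X)/1000
    return np.array([p[0]+c*X[0]-sn*X[1],p[1]+sn*X[0]+c*X[1],X[2]])
def fit(picks,p0,name):
    f=lambda p:np.concatenate([proj(d,T(p,X))-uv for d,X,uv in picks])
    r=least_squares(f,p0,loss="soft_l1",f_scale=.7)
    print(name,r.x.round(4));print(f(r.x).reshape(-1,2).round(1).tolist());return r.x
E
cat > f1.py <<'E'
from fit import *
a=.045
def S(x,y,z): return [x,220+y*np.cos(a)-z*np.sin(a),58+y*np.sin(a)+z*np.cos(a)]
ht=[(t,S(120,-220,30),(216.2,148.3)),(t,S(-120,-220,30),(227.2,219.5)),(t,S(120,0,30),(155.3,157.8)),(t,S(-120,0,30),(165.3,229.2)),(t,[-240,-65,40],(253,253)),(t,[20,-65,40],(240.3,176.3))]
hs=[(s,S(120,-220,30),(280.4,232.6)),(s,S(-120,-220,30),(292.6,176)),(s,[20,-65,40],(260.4,216.4)),(s,[-240,-65,40],(276,165))]
H=fit(ht+hs,[.55,.1,.1],"hearth");fit(ht,H,"top");fit(hs,H,"scene")
st=[(t,[-18,0,50],(271.3,196.8)),(t,[18,0,50],(271,186.2)),(t,[18,-30,50],(279.2,185.8)),(t,[-18,-30,50],(279.7,196))]
ss=[(s,[-18,-30,50],(223.9,188.3)),(s,[-18,0,50],(233.3,189.8)),(s,[18,-30,50],(219.4,195.3)),(s,[18,0,50],(229.2,196.4)),(s,[18,-30,0],(220.8,209.1)),]
sh=fit(st+ss,[.5,-.06,.05],"shim");fit(st,sh,"top");fit(ss,sh,"scene")
# bar: heel on crest
for X in ([85,-45,41.5],[50,-45,41.5],[120,-45,41.5]): print("fulc",X,proj(t,T(H,X)).round(1),proj(s,T(H,X)).round(1))
E0=(ray(t,290.95,144.6,.108)); print("bar end top",E0)
heel=T(H,[85,-45,41.5]);print("heel",heel, "bar yaw",np.arctan2(E0[0]-heel[0],-(E0[1]-heel[1])),"len",np.hypot(*(E0-heel)[:2]))
np.save("H.npy",H);np.save("sh.npy",sh)
E
python3 f1.py
```

```text
hearth [0.5177 0.084  0.1634]
[[-0.6, -1.3], [0.3, -0.6], [-6.8, -0.4], [-6.5, 1.2], [0.4, -0.1], [-0.2, -0.9], [-0.6, -1.1], [0.2, -1.1], [-0.5, -1.8], [0.1, -1.3]]
top [0.516  0.0821 0.1541]
[[0.3, -0.8], [0.5, -0.0], [-5.9, -0.6], [-6.4, 1.2], [0.3, 0.7], [0.5, -0.2]]
scene [0.5227 0.0864 0.1697]
[[0.1, 0.6], [0.3, -0.1], [-0.3, -0.3], [-0.1, -0.4]]
shim [ 0.4926 -0.0769  0.067 ]
[[-0.4, -0.2], [-1.0, -0.4], [-0.2, -0.7], [0.2, -0.1], [-0.2, -1.4], [0.8, -1.3], [-0.6, -1.3], [0.2, -0.7], [-0.7, 0.2]]
top [ 0.4918 -0.078   0.0432]
[[-0.2, 0.0], [-0.6, -0.2], [0.3, -0.2], [0.5, 0.4]]
scene [ 0.4966 -0.0746  0.0775]
[[-0.1, -0.5], [0.9, -0.4], [-0.5, -0.3], [0.5, 0.3], [-0.5, 1.2]]
fulc [85, -45, 41.5] [231.  157.5] [263.  231.9]
fulc [50, -45, 41.5] [232.7 167.6] [265.7 222.5]
fulc [120, -45, 41.5] [229.4 147.5] [260.1 241.9]
bar end top [ 0.63523865 -0.14246177  0.108     ]
heel [0.60893568 0.05342437 0.0415    ] bar yaw 0.1334784207387189 len 0.19764419012791776
```

```bash
sed -i 's/,(t,S(120,0,30),(155.3,157.8)),(t,S(-120,0,30),(165.3,229.2))//' f1.py; python3 f1.py; python3 - <<'E'
from h import *
from scipy.spatial.transform import Rotation as Ro
s=load("scene0")
R=Ro.from_quat([0.70035132,0.09838761,-0.70033877,0.09671356]).as_matrix();print(R.round(3))
p=np.array([0.18439512,-0.64857406,0.20394068])
for y in(-.0425,.0425,-.057,.057): print(proj(s,p+R@[-.002,y,0]))
crop(s,60,0,180,90,6,"g.png")
E
```

```text
hearth [0.5176 0.0847 0.1652]
[[-0.8, -1.2], [0.1, -0.6], [0.3, -0.1], [-0.4, -0.9], [-0.2, -1.1], [0.4, -1.1], [-0.2, -1.7], [0.2, -1.3]]
top [0.5156 0.0836 0.157 ]
[[-0.2, -0.7], [0.1, 0.1], [0.1, 0.7], [0.0, -0.2]]
scene [0.5227 0.0864 0.1697]
[[0.1, 0.6], [0.3, -0.1], [-0.3, -0.3], [-0.1, -0.4]]
shim [ 0.4926 -0.0769  0.067 ]
[[-0.4, -0.2], [-1.0, -0.4], [-0.2, -0.7], [0.2, -0.1], [-0.2, -1.4], [0.8, -1.3], [-0.6, -1.3], [0.2, -0.7], [-0.7, 0.2]]
top [ 0.4918 -0.078   0.0432]
[[-0.2, 0.0], [-0.6, -0.2], [0.3, -0.2], [0.5, 0.4]]
scene [ 0.4966 -0.0746  0.0775]
[[-0.1, -0.5], [0.9, -0.4], [-0.5, -0.3], [0.5, 0.3], [-0.5, 1.2]]
fulc [85, -45, 41.5] [230.8 157.6] [263.3 231.9]
fulc [50, -45, 41.5] [232.5 167.7] [266.  222.6]
fulc [120, -45, 41.5] [229.1 147.6] [260.5 241.9]
bar end top [ 0.63523865 -0.14246177  0.108     ]
heel [0.60884016 0.05429844 0.0415    ] bar yaw 0.13336935787073653 len 0.19852319545410924
[[-0.     0.273 -0.962]
 [ 0.002 -0.962 -0.273]
 [-1.    -0.002 -0.   ]]
[129.06099276  80.20443392]
[105.82843902  79.97256116]
[133.04615746  80.24420791]
[101.88706445  79.93322423]
```

View pics/g.png

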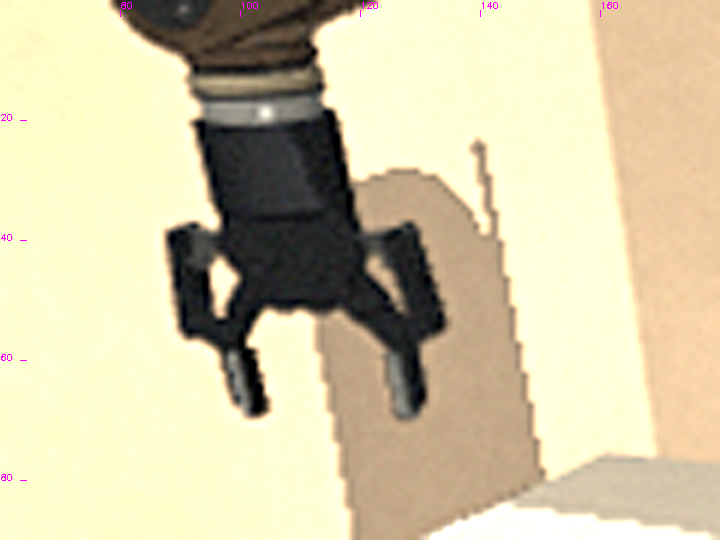

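```bash
cat > mv.py <<'E'
import sys,json
from h import *
from scipy.spatial.transform import Rotation as Ro, Slerp
from plant import ctrl
def tool(yaw,tilt=0):
    # tool y horizontal at angle yaw, x down; tilt about +tool y
    y=np.array([np.cos(yaw),np.sin(yaw),0]);x=np.array([0,0,-1.]);z=np.cross(x,y)
    return Ro.from_matrix(np.stack([x,y,z],1))*Ro.from_rotvec([0,tilt,0])
def rows(pos,rot,n=None,vmax=.045,wmax=8.0,st=None):
    st=st or ctrl.get_state();p0=st["eef_pos"];r0=Ro.from_quat(st["tcp_rot"])
    d=np.array(pos)-p0;rv=(r0.inv()*rot);a=np.degrees(rv.magnitude())
    n=n or max(int(np.ceil(np.linalg.norm(d)/vmax)),int(np.ceil(a/wmax)),1)
    P=[p0+d*i/n for i in range(n+1)];Rr=Slerp([0,1],Ro.concatenate([r0,rot]))(np.linspace(0,1,n+1))
    out=[]
    for i in range(n):
        sh=Rr[i].inv().apply(P[i+1]-P[i])/.05;tr=(Rr[i].inv()*Rr[i+1]).as_rotvec(degrees=True)
        out.append([[round(float(v),3) for v in sh],[round(float(v),2) for v in tr]])
    for i in range(0,n,5):print(json.dumps(out[i:i+5]))
def show():
    st=ctrl.get_state();R=Ro.from_quat(st["tcp_rot"]).as_matrix()
    print("t",round(st["time"],2),"p",st["eef_pos"].round(4),"yaw",round(np.arctan2(R[1,1],R[0,1]),3),"x",R[:,0].round(3),"F",st["contact_force"].round(2),"M",st["wrist_torque"].round(2),"open",round(st["opening"],3))
    return st
def cam(k):
    for n in("scene","top"):
        d=ctrl.read_camera(n);pickle.dump(d,open(f"{n}{k}.pkl","wb"));cv2.imwrite(f"pics/{n}{k}.png",d["img"][:,:,::-1])
E
python3 - <<'E'
from mv import *
st=show();rows([.625,-.069,.2],tool(.133))
E
```

```text
t 0.1 p [ 0.1844 -0.6486  0.2041] yaw -1.294 x [-0.     0.002 -1.   ] F [ 0.77  0.75 -0.16] M [ 0.03  0.02 -0.02] open 1.0
[[[0.006, -0.514, -0.685], [-4.81, -0.01, 0.01]], [[0.006, -0.455, -0.726], [-4.81, -0.01, 0.01]], [[0.006, -0.393, -0.761], [-4.81, -0.01, 0.01]], [[0.006, -0.327, -0.792], [-4.81, -0.01, 0.01]], [[0.006, -0.26, -0.816], [-4.81, -0.01, 0.01]]]
[[[0.006, -0.191, -0.835], [-4.81, -0.01, 0.01]], [[0.005, -0.12, -0.848], [-4.81, -0.01, 0.01]], [[0.005, -0.048, -0.855], [-4.81, -0.01, 0.01]], [[0.005, 0.024, -0.856], [-4.81, -0.01, 0.01]], [[0.005, 0.095, -0.851], [-4.81, -0.01, 0.01]]]
[[[0.005, 0.166, -0.84], [-4.81, -0.01, 0.01]], [[0.005, 0.236, -0.823], [-4.81, -0.01, 0.01]], [[0.005, 0.304, -0.801], [-4.81, -0.01, 0.01]], [[0.005, 0.37, -0.772], [-4.81, -0.01, 0.01]], [[0.005, 0.434, -0.739], [-4.81, -0.01, 0.01]]]
[[[0.005, 0.494, -0.7], [-4.81, -0.01, 0.01]], [[0.005, 0.551, -0.656], [-4.81, -0.01, 0.01]]]
```

>>> drive_tool(series=[[[0,-0.51,-0.69],[-4.8,0,0]],[[0,-0.46,-0.73],[-4.8,0,0]],[[0,-0.39,-0.76],[-4.8,0,0]],[[0,-0.33,-0.79],[-4.8,0,0]],[[0,-0.26,-0.82],[-4.8,0,0]]], grip=1, newtons=40)

```text
time: 0.6
eef_pos: [0.3131, -0.4745, 0.1999]
tcp_rot: [0.664, 0.246, -0.664, 0.241]
contact_force: [0.1, -0.0, -0.2]
opening: 1.0
```

>>> drive_tool(series=[[[0,-0.19,-0.84],[-4.8,0,0]],[[0,-0.12,-0.85],[-4.8,0,0]],[[0,-0.05,-0.86],[-4.8,0,0]],[[0,0.02,-0.86],[-4.8,0,0]],[[0,0.1,-0.85],[-4.8,0,0]]])

```text
time: 1.1
eef_pos: [0.444, -0.2925, 0.1984]
tcp_rot: [0.596, 0.385, -0.595, 0.377]
contact_force: [1.4, 0.7, -0.2]
opening: 1.001
```

>>> drive_tool(series=[[[0,0.17,-0.84],[-4.8,0,0]],[[0,0.24,-0.82],[-4.8,0,0]],[[0,0.3,-0.8],[-4.8,0,0]],[[0,0.37,-0.77],[-4.8,0,0]],[[0,0.43,-0.74],[-4.8,0,0]]])

```text
time: 1.6
eef_pos: [0.5711, -0.1096, 0.1976]
tcp_rot: [0.5, 0.505, -0.498, 0.496]
contact_force: [0.1, -0.8, -0.1]
opening: 0.997
```

```bash
python3 - <<'E'
from mv import *
st=show();cam(1);rows([.625,-.069,.2],tool(.133))
for n in("scene1","top1"):
    d=load(n);R=Ro.from_quat(st["tcp_rot"]).as_matrix();p=st["eef_pos"]
    for y in(-.0425,.0425,-.057,.057): print(n,proj(d,p+R@[-.002,y,0]).round(1))
    u,v=proj(d,p).astype(int);crop(d,max(u-60,0),max(v-50,0),u+60,v+50,6,"g"+n+".png")
E
```

```text
t 1.6 p [ 0.5711 -0.1096  0.1976] yaw 0.004 x [-0.007  0.011 -1.   ] F [ 0.11 -0.81 -0.08] M [-0.01  0.03 -0.01] open 0.997
[[[-0.024, 0.53, -0.377], [-3.61, -0.38, 0.15]], [[-0.025, 0.553, -0.343], [-3.61, -0.38, 0.15]]]
scene1 [209.5 145.1]
scene1 [192.  161.8]
scene1 [212.2 142.5]
scene1 [188.7 164.9]
top1 [283.5 171.7]
top1 [282.9 144. ]
top1 [283.6 176.5]
top1 [282.7 139.4]
```

View pics/gscene1.png

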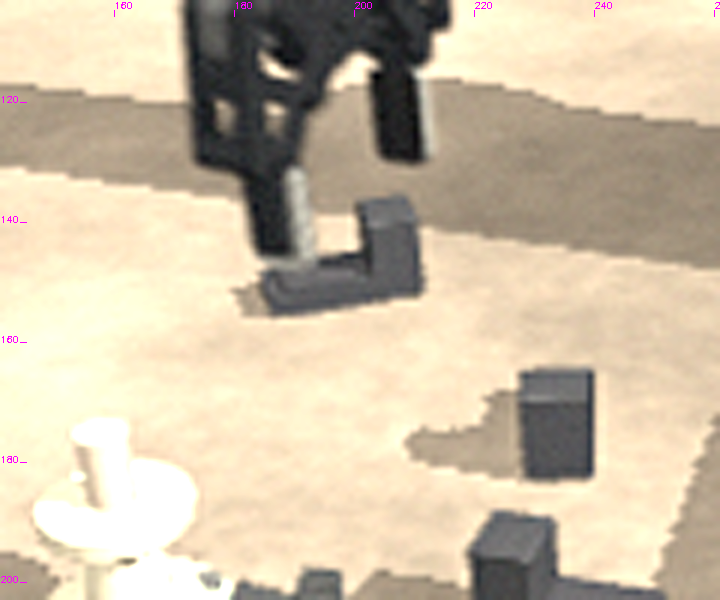

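View pics/gtop1.png

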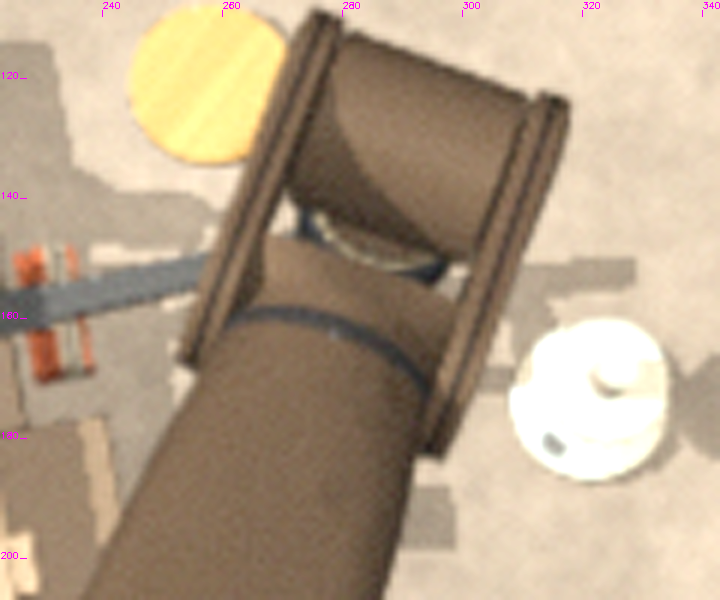

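>>> drive_tool(series=[[[0,0.53,-0.38],[-3.6,-0.4,0.15]],[[0,0.55,-0.34],[-3.6,-0.4,0.15]],[[0.3,0,0],[0,0,0]],[[0.3,0,0],[0,0,0]],[[0,0,0],[0,0,0]]], grip=-1)

```text
time: 2.2
eef_pos: [0.6235, -0.0685, 0.1626]
tcp_rot: [0.463, 0.534, -0.467, 0.532]
contact_force: [0.0, -0.8, -0.6]
opening: 0.145
```

```bash
python3 - <<'E'
from mv import *
st=show();cam(2)
d=load("scene2");R=Ro.from_quat(st["tcp_rot"]).as_matrix();p=st["eef_pos"]
print(proj(d,p+R@[.011,0,0]),proj(d,p-R@[.05,0,0]))
crop(d,150,60,290,180,5,"gs2.png")
crop(load("top2"),200,100,320,200,6,"gt2.png")
E
```

```text
t 2.2 p [ 0.6235 -0.0685  0.1626] yaw 0.136 x [-0.006 -0.002 -1.   ] F [ 0.01 -0.83 -0.56] M [0.   0.01 0.02] open 0.145
[208.57901851 185.67171106] [205.94246239 161.60367774]
```

View pics/gs2.png

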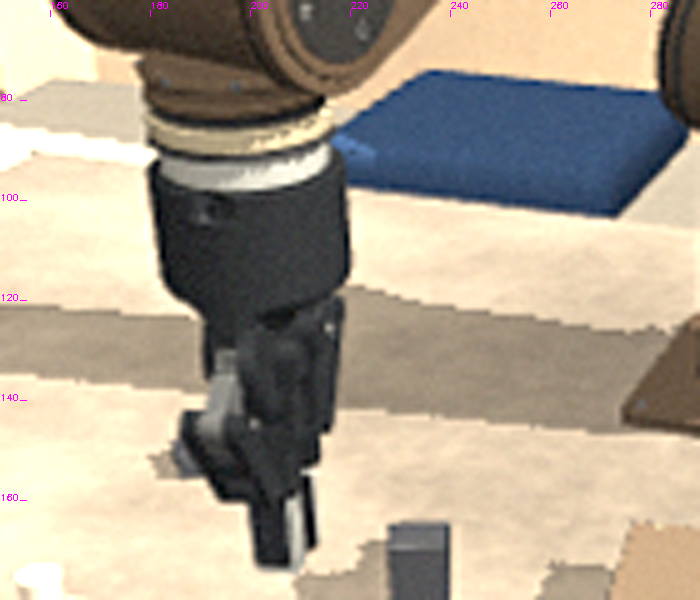

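View pics/gt2.png

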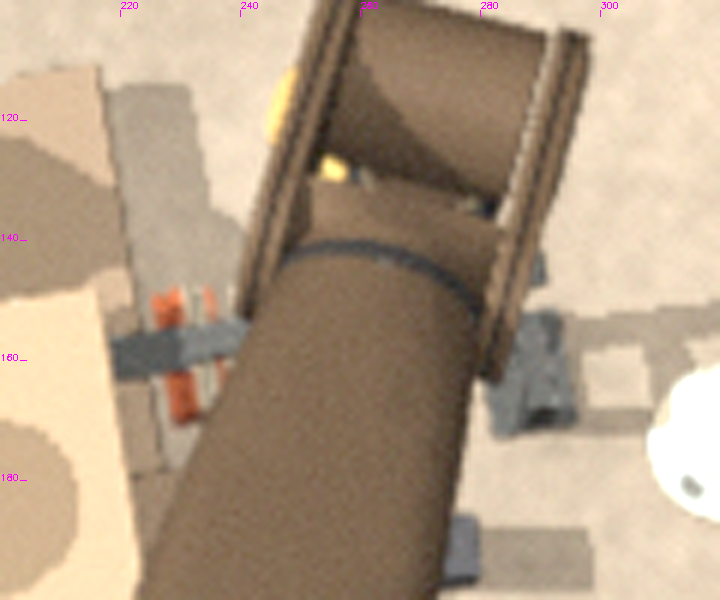

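```bash
python3 - <<'E'
from mv import *
s=load("scene0");t=load("top0")
for z in(.06,.08,.1,.108,.12): print(z,proj(s,ray(t,290.95,144.6,z)).round(1))
print(proj(s,[0,0,0]))
# lantern top candle height: scene
for z in(0,.107): print(proj(s,[.555,-.254,z]))
c=-s["R"].T@s["t"];print(c, -t["R"].T@t["t"])
E
```

```text
0.06 [177.7 217.5]
0.08 [178.4 209.6]
0.1 [179.1 201.6]
0.108 [179.4 198.4]
0.12 [179.8 193.5]
[305.43108165 137.55207169]
[164.46003326 207.24315722]
[157.92128828 173.74812353]
[1.21619223 0.27893717 0.58657514] [ 0.27353303 -0.01024448  1.51298889]
```

>>> drive_tool(series=[[[0.3,0,0],[0,0,0]],[[0.3,0,0],[0,0,0]],[[0.3,0,0],[0,0,0]],[[0.15,0,0],[0,0,0]],[[0,0,0],[0,0,0]]])

```text
time: 2.8
eef_pos: [0.6234, -0.0714, 0.1087]
tcp_rot: [0.465, 0.532, -0.467, 0.532]
contact_force: [-0.1, -0.2, -0.8]
opening: -0.003
```

```bash
python3 - <<'E'
from mv import *
st=show();cam(3)
d=load("scene3");R=Ro.from_quat(st["tcp_rot"]).as_matrix();p=st["eef_pos"]
print(proj(d,p+R@[.011,0,0]),proj(d,p-R@[.05,0,0]))
crop(d,160,120,290,240,6,"gs3.png")
E
```

```text
t 2.8 p [ 0.6234 -0.0714  0.1087] yaw 0.132 x [-0.002 -0.003 -1.   ] F [-0.14 -0.2  -0.81] M [ 0.02 -0.03  0.  ] open -0.003
[209.57461981 205.11147289] [207.16669614 182.74147049]
```

View pics/gs3.png

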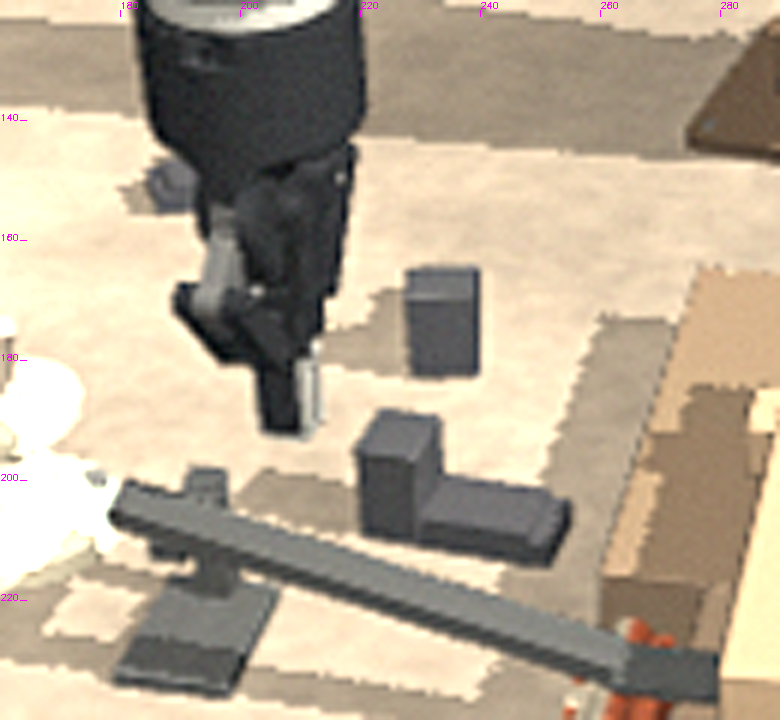

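```bash
python3 - <<'E'
from mv import *
d=load("top3");p=np.array([.6234,-.0714,.1087])
for h in(0,.05,.1,.15,.2):print(h,proj(d,p+[0,0,h]).round(1))
crop(d,210,90,330,200,6,"gt3.png")
E
```

```text
0 [269.  148.3]
0.05 [269.6 144.3]
0.1 [270.3 140.1]
0.15 [271.1 135.6]
0.2 [271.9 130.7]
```

View pics/gt3.png

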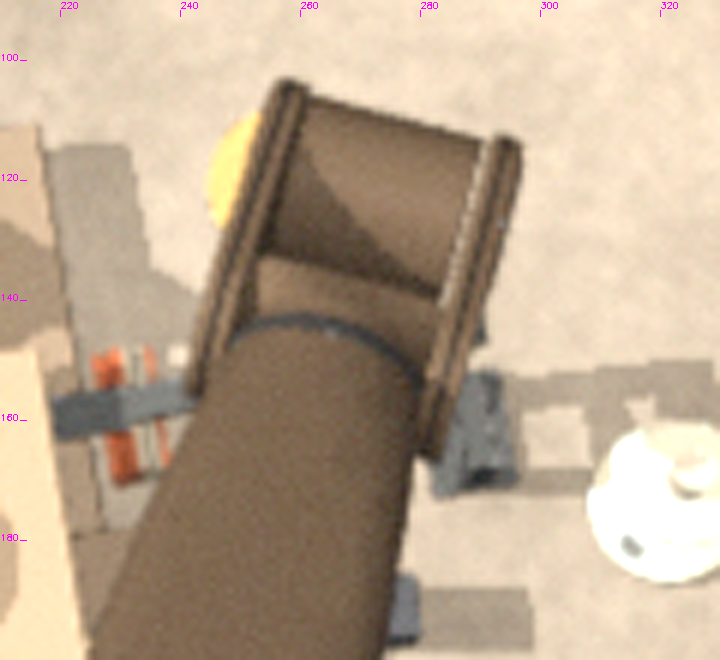

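>>> drive_tool(series=[[[0.06,0,0],[0,0,0]],[[0.06,0,0],[0,0,0]],[[0.06,0,0],[0,0,0]],[[0.06,0,0],[0,0,0]]])

```text
time: 3.3
eef_pos: [0.6263, -0.0719, 0.1003]
tcp_rot: [0.466, 0.529, -0.466, 0.535]
contact_force: [0.2, 0.4, 0.0]
opening: -0.0
```

>>> drive_tool(series=[[[0.08,0,0],[0,0,0]],[[0.06,0,0],[0,0,0]],[[0.06,0,0],[0,0,0]],[[0.04,0,0],[0,0,0]]])

```text
time: 3.7
eef_pos: [0.6264, -0.0719, 0.0872]
tcp_rot: [0.466, 0.529, -0.466, 0.535]
contact_force: [0.5, 0.2, -0.3]
opening: -0.003
```

```bash
python3 - <<'E'
from mv import *
st=show();cam(4)
crop(load("scene4"),160,120,290,240,6,"gs4.png")
E
```

```text
t 3.7 p [ 0.6264 -0.0719  0.0872] yaw 0.132 x [ 0.005 -0.005 -1.   ] F [ 0.54  0.17 -0.34] M [ 0.    0.04 -0.01] open -0.003
```

View pics/gs4.png

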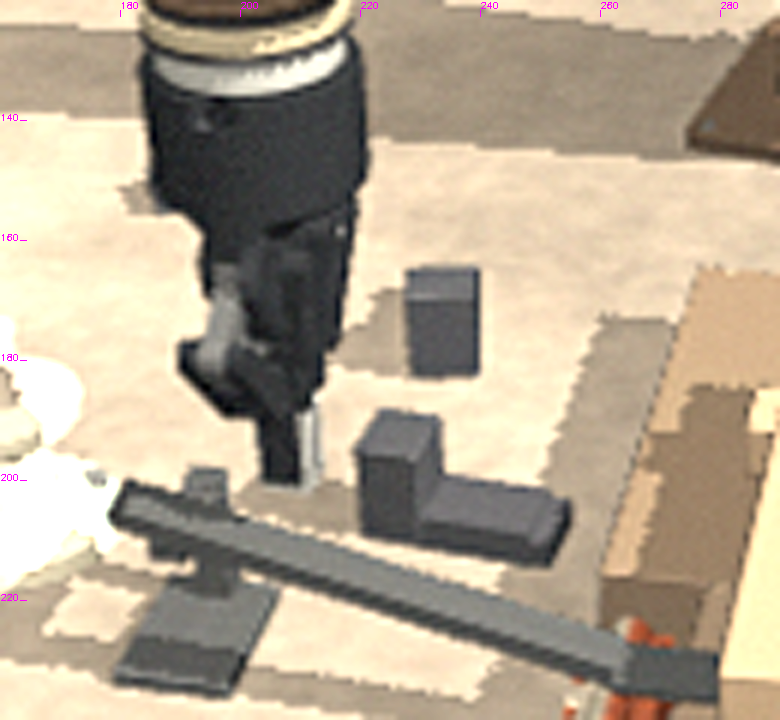

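>>> drive_tool(series=[[[0.07,0,0],[0,0,0]],[[0.07,0,0],[0,0,0]],[[0.07,0,0],[0,0,0]]])

```text
time: 4.1
eef_pos: [0.6269, -0.0721, 0.0768]
tcp_rot: [0.466, 0.529, -0.466, 0.535]
contact_force: [0.2, -0.2, 0.1]
opening: -0.002
```

>>> drive_tool(series=[[[0.05,0,0],[0,0,0]],[[0.05,0,0],[0,0,0]]])

```text
time: 4.3
eef_pos: [0.6268, -0.0721, 0.071]
tcp_rot: [0.466, 0.529, -0.466, 0.535]
contact_force: [0.5, 0.2, 0.0]
opening: -0.002
```

>>> drive_tool(series=[[[0.05,0,0],[0,0,0]],[[0.05,0,0],[0,0,0]]])

```text
time: 4.5
eef_pos: [0.6268, -0.0721, 0.0655]
tcp_rot: [0.466, 0.529, -0.466, 0.535]
contact_force: [-0.4, 0.2, -0.1]
opening: 0.001
```

>>> drive_tool(series=[[[0.03,0,0],[0,0,0]],[[0.03,0,0],[0,0,0]]])

```text
time: 4.7
eef_pos: [0.6267, -0.0721, 0.062]
tcp_rot: [0.466, 0.529, -0.466, 0.535]
contact_force: [-1.1, -0.9, -0.2]
opening: -0.002
```

```bash
python3 - <<'E'
from mv import *
st=show();cam(5)
crop(load("scene5"),160,130,290,240,6,"gs5.png")
E
```

```text
t 4.7 p [ 0.6267 -0.0721  0.062 ] yaw 0.132 x [ 0.006 -0.005 -1.   ] F [-1.11 -0.95 -0.16] M [0.03 0.01 0.01] open -0.002
```

View pics/gs5.png

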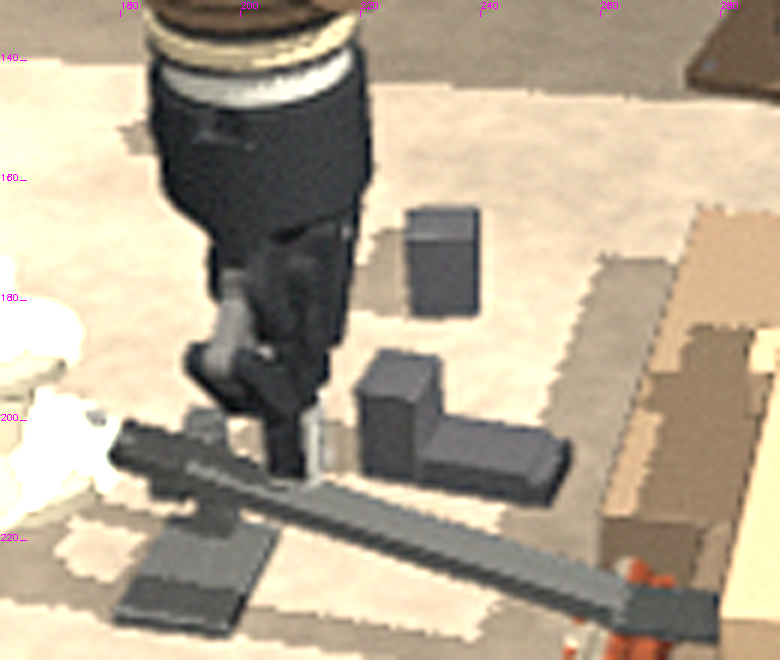

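>>> drive_tool(series=[[[0.03,0,0],[0,0,0]],[[0.03,0,0],[0,0,0]]])

```text
time: 5.0
eef_pos: [0.6274, -0.0724, 0.0605]
tcp_rot: [0.466, 0.529, -0.466, 0.535]
contact_force: [-1.9, 0.2, 5.5]
opening: 0.004
```

>>> drive_tool(series=[[[0.03,0,0],[0,0,0]],[[0.03,0,0],[0,0,0]]])

```text
time: 5.2
eef_pos: [0.6277, -0.0728, 0.0591]
tcp_rot: [0.466, 0.529, -0.466, 0.535]
contact_force: [-1.9, 0.1, 5.3]
opening: -0.001
```

```bash
python3 - <<'E'
from mv import *
st=show();cam(6)
crop(load("scene6"),170,170,280,250,7,"gs6.png")
E
```

```text
t 5.2 p [ 0.6277 -0.0728  0.0591] yaw 0.133 x [ 0.007 -0.007 -1.   ] F [-1.86  0.09  5.34] M [-0.08  0.52 -0.03] open -0.001
```

View pics/gs6.png

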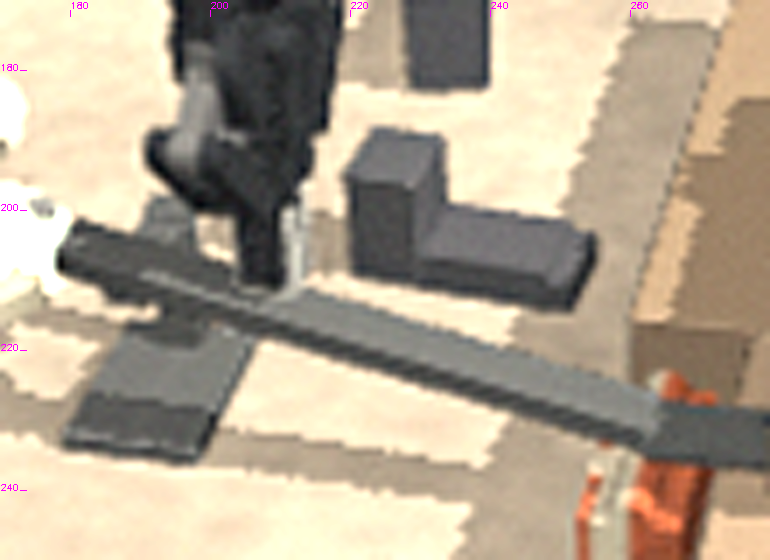

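```bash
python3 - <<'E'
from mv import *
d=load("scene6")
for z in (.0876,.08):print(proj(d,[.6277,-.0728,z]))
for (x,y) in ((0,.01),(.01,0)): print(proj(d,[.6277+x,-.0728+y,.0876]))
# 1: open
d=load("scene1");st=np.array([.5711,-.1096,.1976])
for h in(.0415,.05):
  for y in(-.0425,.0425): print(proj(d,st+[y,0,h]))
E
```

```text
[208.58923768 209.60156684]
[208.88609849 212.23755654]
[212.48617708 210.46507767]
[206.58243336 212.06574394]
[208.05676684 129.84953619]
[189.76482405 145.44590322]
[207.7199774  126.43839229]
[189.28774846 141.836714  ]
```

>>> drive_tool(series=[[[-0.3,0,0],[0,0,0]],[[-0.2,0,-0.05],[0,0,0]],[[0,0,-0.05],[0,0,0]],[[0,0,0],[0,0,0]]], grip=0.2)

```text
time: 5.7
eef_pos: [0.6269, -0.0671, 0.0855]
tcp_rot: [0.466, 0.528, -0.466, 0.536]
contact_force: [-0.1, -0.8, 0.9]
opening: 0.597
```

>>> drive_tool(series=[[[0.25,0,0],[0,0,0]],[[0.25,0,0],[0,0,0]],[[0.25,0,0],[0,0,0]],[[0.25,0,0],[0,0,0]]])

```text
time: 6.1
eef_pos: [0.6276, -0.0673, 0.032]
tcp_rot: [0.466, 0.528, -0.465, 0.536]
contact_force: [0.4, 0.3, -0.0]
opening: 0.603
```

```bash
python3 - <<'E'
from mv import *
st=show();cam(7)
crop(load("scene7"),170,160,280,250,7,"gs7.png")
E
```

```text
t 6.1 p [ 0.6276 -0.0673  0.032 ] yaw 0.133 x [ 0.01  -0.007 -1.   ] F [ 0.41  0.28 -0.04] M [0.02 0.   0.01] open 0.603
```

View pics/gs7.png

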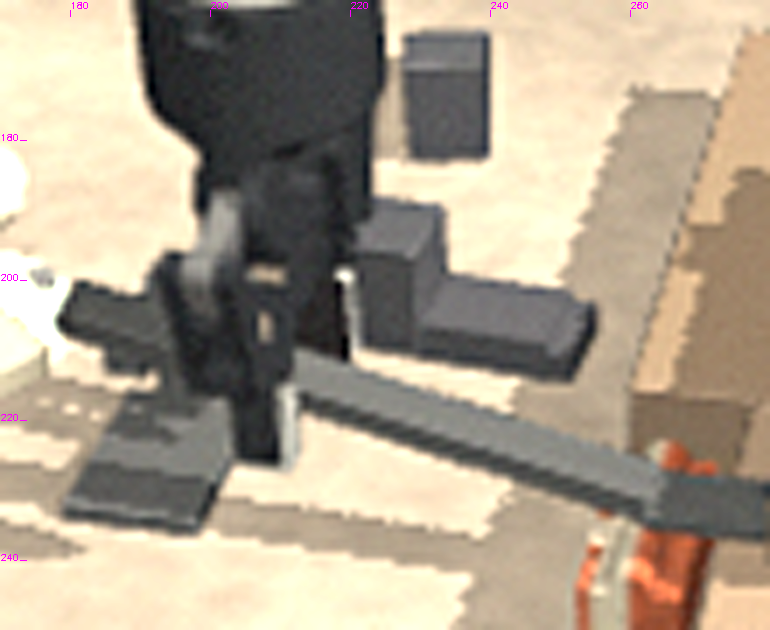

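>>> drive_tool(series=[[[0,0,0],[0,0,0]],[[0,0,0],[0,0,0]],[[0,0,0],[0,0,0]],[[0,0,0],[0,0,0]]], grip=-1, newtons=40)

```text
time: 6.6
eef_pos: [0.6261, -0.0668, 0.0299]
tcp_rot: [0.465, 0.53, -0.466, 0.535]
contact_force: [-0.6, -0.1, -0.9]
opening: 0.23
```

```bash
python3 - <<'E'
from mv import *
st=show();cam(8)
crop(load("scene8"),170,160,300,250,6,"gs8.png")
E
```

```text
t 6.6 p [ 0.6261 -0.0668  0.0299] yaw 0.133 x [ 0.005 -0.006 -1.   ] F [-0.57 -0.05 -0.93] M [-0.02  0.08  0.06] open 0.23
```

View pics/gs8.png

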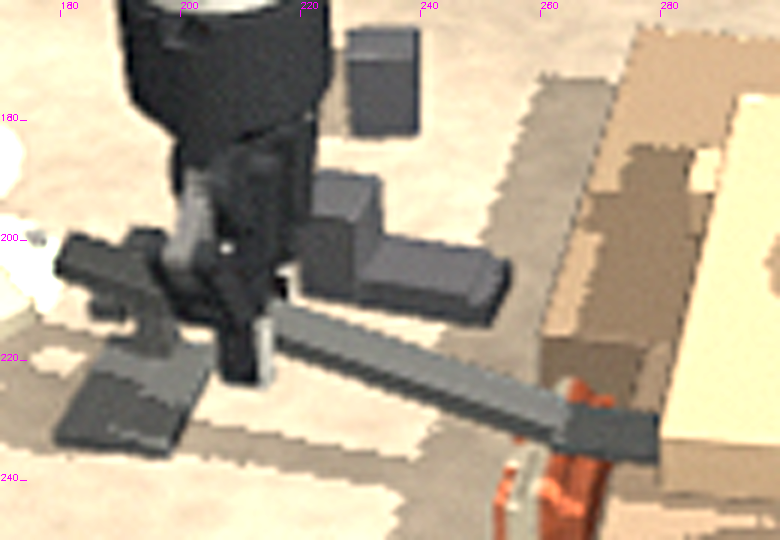

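>>> drive_tool(series=[[[0.06,0,0.016],[0,0,0]],[[0.07,0,0.017],[0,0,0]],[[0.08,0,0.017],[0,0,0]],[[0.08,0,0.015],[0,0,0]],[[0.08,0,0.014],[0,0,0]]])

```text
time: 7.2
eef_pos: [0.6278, -0.0685, 0.0215]
tcp_rot: [0.465, 0.532, -0.465, 0.533]
contact_force: [-4.8, 2.9, 11.5]
opening: 0.227
```

```bash
python3 - <<'E'
from mv import *
st=show()
E
```

```text
t 7.2 p [ 0.6278 -0.0685  0.0215] yaw 0.136 x [ 0.001 -0.    -1.   ] F [-4.85  2.93 11.49] M [0.69 1.01 0.29] open 0.227
```

>>> drive_tool(series=[[[0.1,-0.01,0.014],[0,0,0]],[[0.1,-0.01,0.013],[0,0,0]],[[0.1,0,0.012],[0,0,0]],[[0.1,0,0.011],[0,0,0]],[[0.1,0,0.01],[0,0,0]]])

```text
time: 7.7
eef_pos: [0.6295, -0.0704, 0.0106]
tcp_rot: [0.463, 0.535, -0.463, 0.534]
contact_force: [-5.7, 0.9, 10.7]
opening: 0.224
```

```bash
python3 - <<'E'
from mv import *
st=show();cam(9)
crop(load("scene9"),170,150,300,250,6,"gs9.png")
E
```

```text
t 7.7 p [ 0.6295 -0.0704  0.0106] yaw 0.143 x [-0.001  0.002 -1.   ] F [-5.69  0.9  10.68] M [0.63 0.97 0.41] open 0.224
```

View pics/gs9.png

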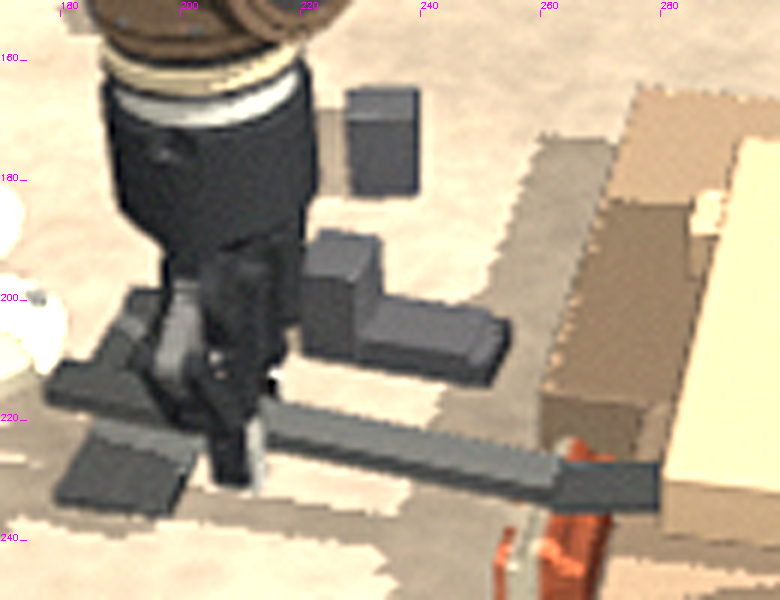

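>>> drive_tool(series=[[[0.11,-0.02,0.008],[0,0,0]],[[0.11,-0.02,0.007],[0,0,0]],[[0.11,-0.02,0.006],[0,0,0]],[[0.11,-0.02,0.005],[0,0,0]],[[0.11,-0.02,0.005],[0,0,0]]])

```text
time: 8.3
eef_pos: [0.6305, -0.0717, -0.0012]
tcp_rot: [0.463, 0.536, -0.459, 0.536]
contact_force: [-4.4, 3.2, 12.9]
opening: 0.228
```

```bash
python3 - <<'E'
from mv import *
st=show()
E
```

```text
t 8.3 p [ 0.6305 -0.0717 -0.0012] yaw 0.15 x [ 0.005  0.004 -1.   ] F [-4.41  3.2  12.93] M [0.76 0.93 0.37] open 0.228
```

>>> drive_tool(series=[[[0.11,-0.02,0],[0,0,0]],[[0.11,-0.02,0],[0,0,0]],[[0.11,-0.02,0],[0,0,0]]])

```text
time: 8.6
eef_pos: [0.6314, -0.0718, -0.0078]
tcp_rot: [0.463, 0.536, -0.457, 0.538]
contact_force: [-5.2, 2.8, 12.6]
opening: 0.227
```

```bash
python3 - <<'E'
from mv import *
st=show();cam(10)
crop(load("scene10"),170,150,300,250,6,"gs10.png")
crop(load("top10"),205,100,325,200,6,"gt10.png")
E
```

```text
t 8.6 p [ 0.6314 -0.0718 -0.0078] yaw 0.154 x [ 0.009  0.005 -1.   ] F [-5.22  2.78 12.62] M [0.71 0.95 0.32] open 0.227
```

View pics/gs10.png

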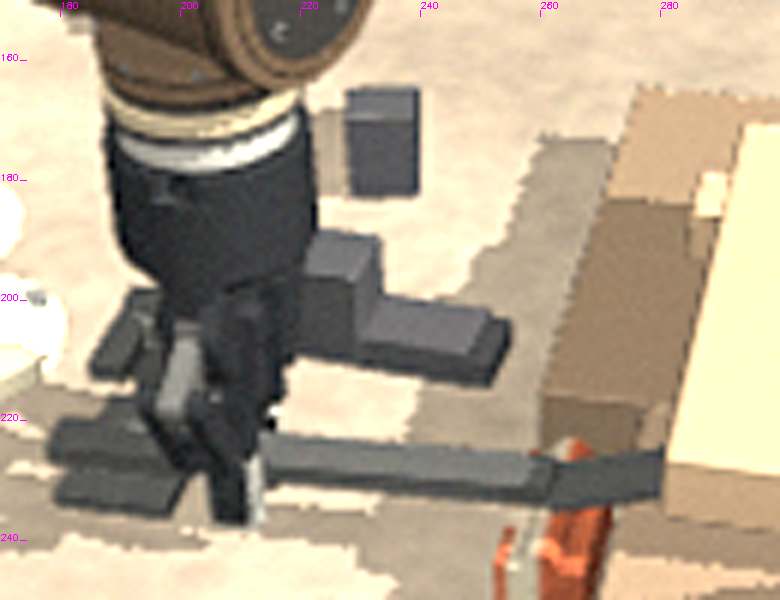

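View pics/gt10.png

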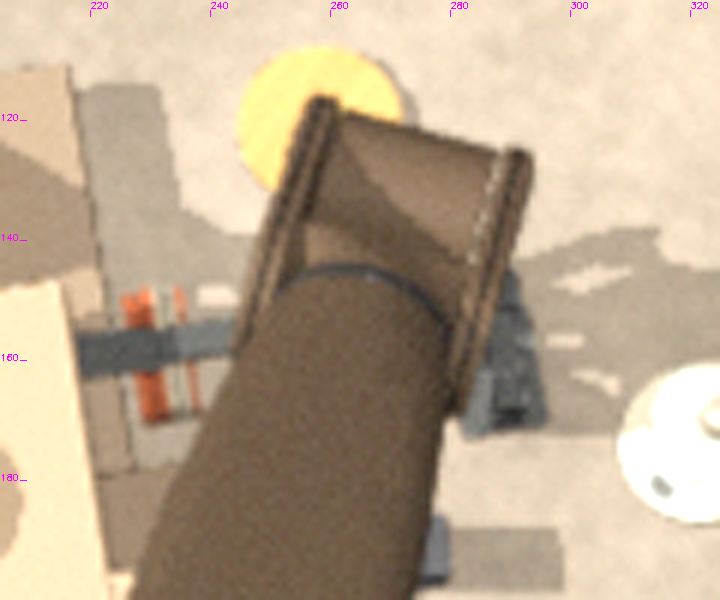

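```bash
cat > bar.py <<'E'
from fit import *
H=np.array([.518,.085,.163])
def barpt(l,h,w,turn,yaw):  # l along shank, h above underside, w lateral
    heel=T(H,[85,-45,41.5]);a=.27-turn
    out=l*np.cos(a)-h*np.sin(a);z=l*np.sin(a)+h*np.cos(a)
    o=np.array([np.sin(yaw),-np.cos(yaw)]);x=np.array([np.cos(yaw),np.sin(yaw)])
    q=heel[:2]+(o*out+x*w)/1000
    return np.array([q[0],q[1],.0415+z/1000])
E
python3 - <<'E'
from bar import *
import h
s=load("scene10")
for turn,yaw in((0,.133),(.26,.15),(.29,.15),(.29,.17)):
    print(turn,yaw,[proj(s,barpt(l,h,w,turn,yaw)).round(1).tolist() for l,h,w in((0,12,-10),(0,12,10),(205,12,-10),(205,12,10),(205,0,10))])
E
```

```text
0 0.133 [[265.5, 225.6], [263.7, 231.1], [182.7, 196.4], [179.3, 201.2], [178.7, 205.1]]
0.26 0.15 [[264.2, 225.3], [262.5, 230.8], [180.8, 214.5], [177.6, 219.5], [178.3, 223.5]]
0.29 0.15 [[264.0, 225.3], [262.3, 230.8], [181.0, 216.5], [177.8, 221.5], [178.6, 225.5]]
0.29 0.17 [[263.9, 225.3], [262.4, 230.8], [180.3, 217.5], [177.3, 222.6], [178.1, 226.6]]
```

>>> drive_tool(series=[[[0.06,-0.06,0],[1.2,0,0]],[[0.06,-0.08,0],[1.3,0,0]],[[0.06,-0.08,0],[1.3,0,0]],[[0.06,-0.08,0],[1.3,0,0]],[[0.06,-0.08,0],[1.3,0,0]]])

```text
time: 9.2
eef_pos: [0.6234, -0.0736, -0.0081]
tcp_rot: [0.491, 0.507, -0.477, 0.523]
contact_force: [-2.1, 3.3, 9.6]
opening: 0.229
```

```bash
python3 - <<'E'
from mv import *
st=show()
E
```

```text
t 9.2 p [ 0.6234 -0.0736 -0.0081] yaw 0.062 x [ 0.03  -0.001 -1.   ] F [-2.12  3.32  9.61] M [0.67 0.22 1.11] open 0.229
```

>>> drive_tool(series=[[[0.06,-0.1,0],[1.0,0,-0.3]],[[0.06,-0.1,0],[1.0,0,-0.3]],[[0.06,-0.1,0],[1.0,0,-0.3]],[[0.06,-0.1,0],[1.0,0,-0.3]],[[0.06,-0.1,0],[1.0,0,-0.3]]])

```text
time: 9.7
eef_pos: [0.6132, -0.075, -0.0072]
tcp_rot: [0.507, 0.488, -0.495, 0.509]
contact_force: [-0.1, 3.5, 9.6]
opening: 0.228
```

```bash
python3 - <<'E'
from mv import *
st=show();cam(11)
crop(load("scene11"),160,160,300,260,5,"gs11.png")
crop(load("top11"),205,100,325,200,6,"gt11.png")
E
```

```text
t 9.7 p [ 0.6132 -0.075  -0.0072] yaw -0.006 x [ 0.034 -0.01  -0.999] F [-0.1   3.55  9.6 ] M [ 0.65 -0.06  0.91] open 0.228
```

View pics/gs11.png

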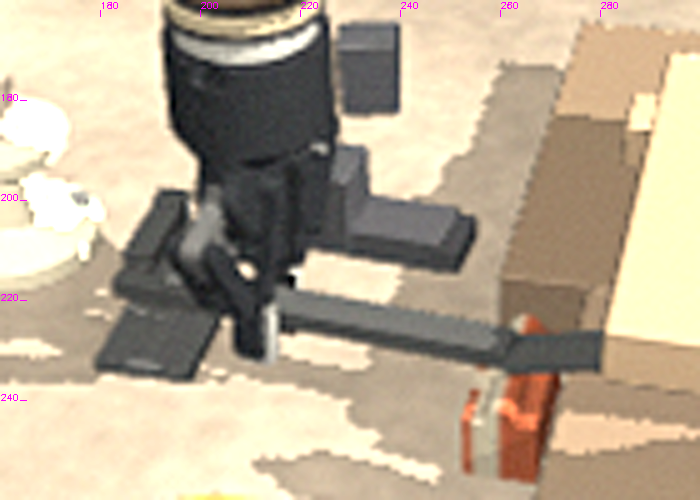

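View pics/gt11.png

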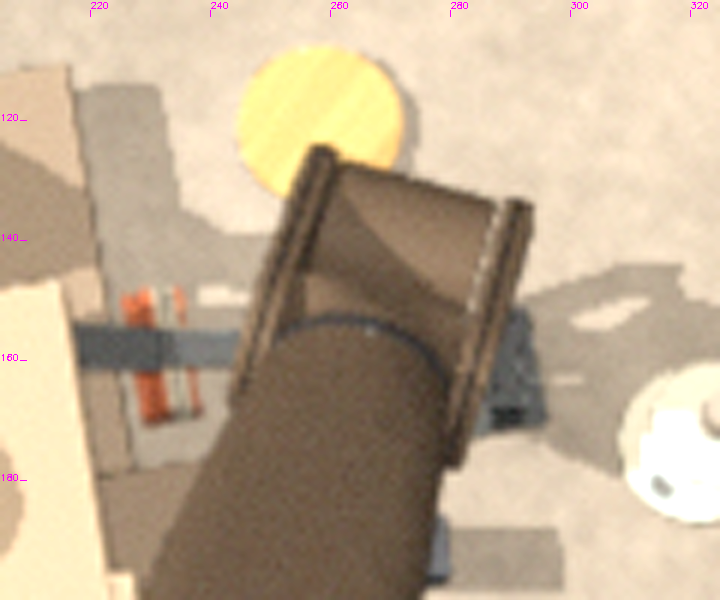

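>>> drive_tool(series=[[[0.06,-0.1,0],[0.8,0,-0.4]],[[0.06,-0.1,0],[0.8,0,-0.4]],[[0.06,-0.1,0],[0.8,0,-0.4]],[[0.06,-0.1,0],[0.8,0,-0.4]],[[0.06,-0.1,0],[0.5,0,-0.4]]])

```text
time: 10.3
eef_pos: [0.6059, -0.0757, -0.0055]
tcp_rot: [0.518, 0.473, -0.508, 0.499]
contact_force: [1.6, 2.7, 8.7]
opening: 0.227
```

```bash
python3 - <<'E'
from mv import *
st=show();cam(12)
crop(load("scene12"),160,160,300,260,5,"gs12.png")
E
```

```text
t 10.3 p [ 0.6059 -0.0757 -0.0055] yaw -0.054 x [ 0.035 -0.017 -0.999] F [1.64 2.69 8.71] M [ 0.61 -0.23  0.59] open 0.227
```

View pics/gs12.png

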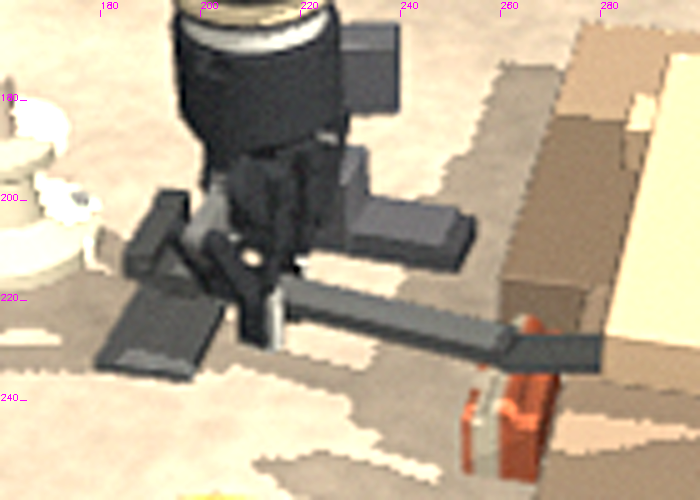

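>>> drive_tool(series=[[[0.03,-0.04,0],[0.2,0,0]],[[0.02,0,0],[0,0,0]],[[0,0,0],[0,0,0]],[[0,0,0],[0,0,0]],[[0,0,0],[0,0,0]]])

```text
time: 10.9
eef_pos: [0.6065, -0.0761, -0.0015]
tcp_rot: [0.515, 0.474, -0.506, 0.503]
contact_force: [-1.9, 1.6, 2.4]
opening: 0.23
```

```bash
python3 - <<'E'
from mv import *
st=show()
E
```

```text
t 10.9 p [ 0.6065 -0.0761 -0.0015] yaw -0.044 x [ 0.038 -0.021 -0.999] F [-1.9   1.59  2.42] M [0.1  0.49 0.36] open 0.23
```

>>> drive_tool(series=[[[0,0,0],[0,0,0]],[[0,0,0],[0,0,0]],[[0,0,0],[0,0,0]]], grip=0.1)

```text
time: 11.2
eef_pos: [0.6077, -0.0766, -0.0022]
tcp_rot: [0.518, 0.472, -0.506, 0.503]
contact_force: [-0.0, 1.7, -0.4]
opening: 0.552
```

```bash
python3 - <<'E'
from mv import *
st=show();cam(13)
crop(load("scene13"),160,160,300,260,5,"gs13.png")
crop(load("top13"),205,100,325,200,6,"gt13.png")
E
```

```text
t 11.2 p [ 0.6077 -0.0766 -0.0022] yaw -0.049 x [ 0.042 -0.021 -0.999] F [-0.03  1.75 -0.39] M [0.03 0.   0.03] open 0.552
```

View pics/gs13.png

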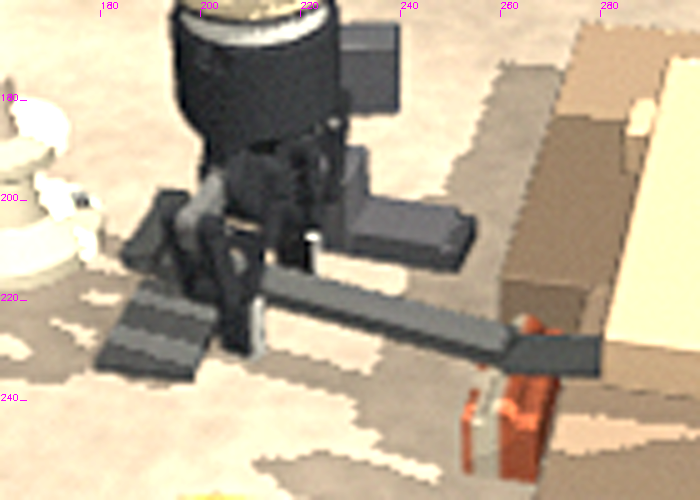

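>>> drive_tool(series=[[[-0.2,0,0],[0,0,0]],[[-0.5,0,0],[0,0,0]],[[-0.8,0,0],[0,0,0]],[[-0.8,0,0],[0,0,0]],[[-0.4,0,0],[0,0,0]]])

```text
time: 11.8
eef_pos: [0.5988, -0.073, 0.1337]
tcp_rot: [0.516, 0.475, -0.509, 0.499]
contact_force: [1.0, 0.4, 0.6]
opening: 0.549
```

```bash
python3 - <<'E'
from mv import *
st=show();cam(14)
crop(load("scene14"),160,160,300,260,5,"gs14.png")
crop(load("top14"),205,100,325,200,6,"gt14.png")
E
```

```text
t 11.8 p [ 0.5988 -0.073   0.1337] yaw -0.051 x [ 0.032 -0.018 -0.999] F [0.97 0.37 0.57] M [ 0.   -0.05 -0.01] open 0.549
```

View pics/gs14.png

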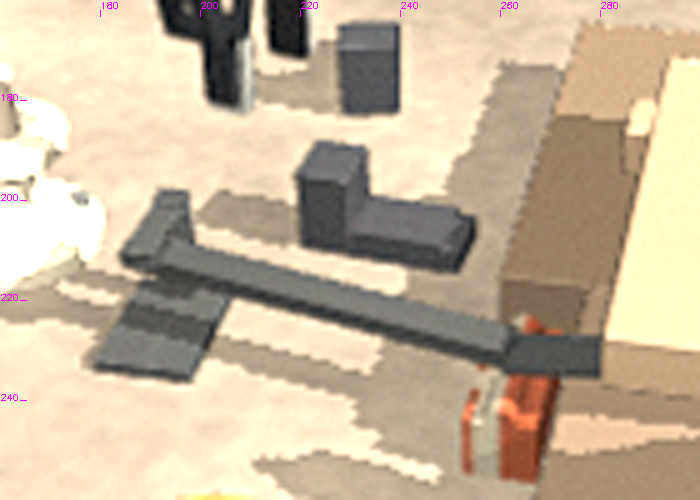

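View pics/gt14.png

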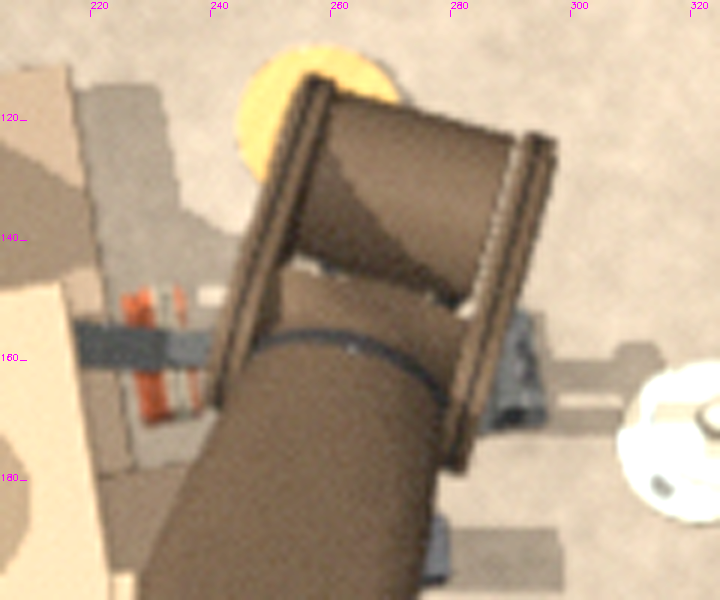

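```bash
python3 - <<'E'
from bar import *
s=load("scene14")
for turn in(.2,.23,.26):
    print(turn,[proj(s,barpt(l,h,w,turn,-.045)).round(1).tolist() for l,h,w in((0,12,-10),(0,12,10),(170,12,-10),(170,12,10),(170,0,10))])
def S(x,y,z,a): return [x,220+y*np.cos(a)-z*np.sin(a),58+y*np.sin(a)+z*np.cos(a)]
for e in(48,58,61,64): print(e,[proj(s,T(H,S(x,-220,z,np.arcsin((58-e)/220)))).round(2).tolist() for x,z in((120,30),(-120,30),(120,0))])
crop(load("scene0"),260,150,330,260,7,"e0.png");crop(s,260,150,330,260,7,"e1.png")
a=cv2.imread("pics/e0.png");b=cv2.imread("pics/e1.png");cv2.imwrite("pics/e.png",np.hstack([a[:590,:395],b[:590,:395]]))
E
```

```text
0.2 [[265.3, 225.5], [261.9, 230.7], [201.2, 205.3], [196.9, 209.8], [197.2, 213.7]]
0.23 [[265.1, 225.5], [261.8, 230.7], [201.2, 206.9], [196.9, 211.4], [197.3, 215.3]]
0.26 [[265.0, 225.5], [261.6, 230.6], [201.2, 208.5], [197.0, 213.1], [197.5, 217.0]]
48 [[280.17, 231.7], [293.17, 175.01], [280.54, 242.24]]
58 [[280.78, 228.15], [293.73, 171.84], [280.52, 238.78]]
61 [[281.01, 227.09], [293.94, 170.89], [280.55, 237.74]]
64 [[281.25, 226.02], [294.16, 169.94], [280.61, 236.7]]
```

View pics/e.png

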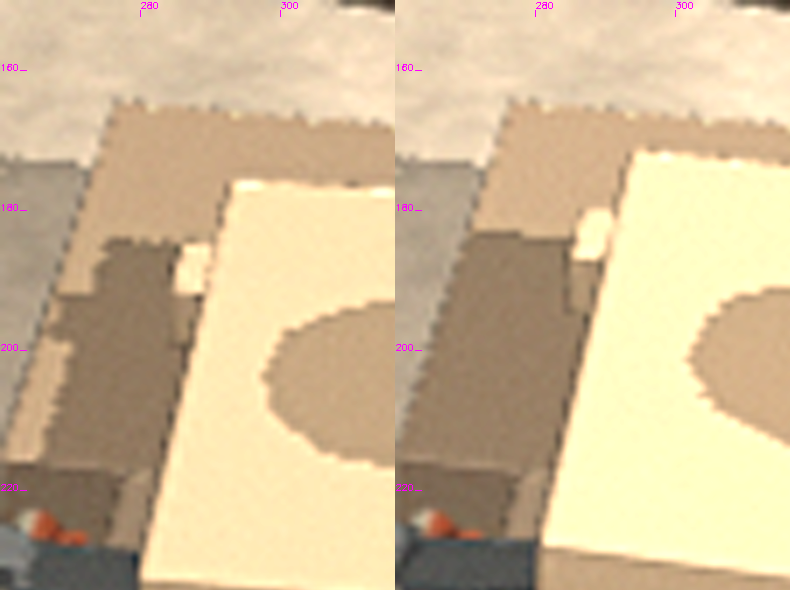

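```bash
python3 - <<'E'
from bar import *
a=load("scene0")["img"].astype(float).mean(2);b=load("scene14")["img"].astype(float).mean(2)
def S(x,y,z,an): return [x,220+y*np.cos(an)-z*np.sin(an),58+y*np.sin(an)+z*np.cos(an)]
d=load("scene0")
for nm,zz,xs in(("near top edge",30,120),("far top edge",30,-120)):
  for yy in(-200,-170,-140):
    u=int(round(proj(d,T(H,S(xs,yy,zz,.02)))[0]));v=int(round(proj(d,T(H,S(xs,yy,zz,.02)))[1]))
    def edge(im):
        pr=im[v-9:v+10,u-1:u+2].mean(1);g=np.abs(np.diff(pr));i=np.argmax(g);w=g[max(i-1,0):i+2];return v-9+.5+(np.arange(max(i-1,0),max(i-1,0)+len(w))*w).sum()/w.sum()
    e0,e1=edge(a),edge(b)
    # model shift: find height
    f=[(proj(d,T(H,S(xs,yy,zz,np.arcsin((58-e)/220))))) for e in(48,60)]
    # at fixed column approx: include slope of line
    p0=proj(d,T(H,S(xs,yy-10,zz,.02)));p1=proj(d,T(H,S(xs,yy+10,zz,.02)));sl=(p1[1]-p0[1])/(p1[0]-p0[0])
    k=((f[1][1]-f[0][1])-sl*(f[1][0]-f[0][0]))/12
    print(nm,yy,round(e0,2),round(e1,2),"edge h",round(48+(e1-e0)/k,2))
E
```

```text
near top edge -200 233.25 228.51 edge h 62.38
near top edge -170 234.42 230.48 edge h 61.98
near top edge -140 235.55 232.41 edge h 61.45
far top edge -200 175.49 171.55 edge h 61.49
far top edge -170 176.54 172.86 edge h 62.71
far top edge -140 177.35 174.37 edge h 62.36
```

```bash
python3 - <<'E'
from mv import *
show();rows([.494,-.093,.08],tool(.06))
s=load("scene14");t=load("top14")
E
```

```text
t 11.9 p [ 0.6    -0.0733  0.1346] yaw -0.051 x [ 0.036 -0.019 -0.999] F [0.31 0.45 0.07] M [-0.01 -0.04  0.06] open 0.552
[[[0.341, -0.712, 0.161], [-2.12, 0.37, -0.69]], [[0.348, -0.714, 0.137], [-2.12, 0.37, -0.69]], [[0.356, -0.714, 0.113], [-2.12, 0.37, -0.69]]]
```

>>> drive_tool(series=[[[0.2,-0.71,0.16],[-2.1,0.4,-0.7]],[[0.25,-0.71,0.14],[-2.1,0.4,-0.7]],[[0.3,-0.71,0.11],[-2.1,0.4,-0.7]],[[0,0,0],[0,0,0]]], grip=0.4)

```text
time: 12.3
eef_pos: [0.4896, -0.0921, 0.0911]
tcp_rot: [0.484, 0.518, -0.483, 0.514]
contact_force: [-0.9, 0.4, -1.2]
opening: 0.697
```

```bash
python3 - <<'E'
from mv import *
st=show();rows([.494,-.093,.045],tool(.06));cam(15)
crop(load("scene15"),190,130,290,230,6,"gs15.png")
crop(load("top15"),220,150,320,250,6,"gt15.png")
E
```

```text
t 12.3 p [ 0.4896 -0.0921  0.0911] yaw 0.064 x [-0.004  0.004 -1.   ] F [-0.91  0.43 -1.16] M [ 0.01  0.06 -0.02] open 0.697
[[[0.46, 0.045, 0.014], [0.13, -0.12, 0.09]], [[0.461, 0.044, 0.013], [0.13, -0.12, 0.09]]]
```

View pics/gs15.png

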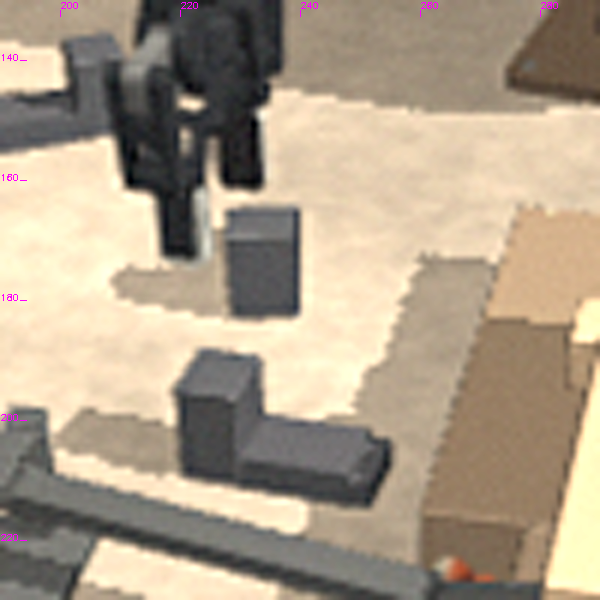

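View pics/gt15.png

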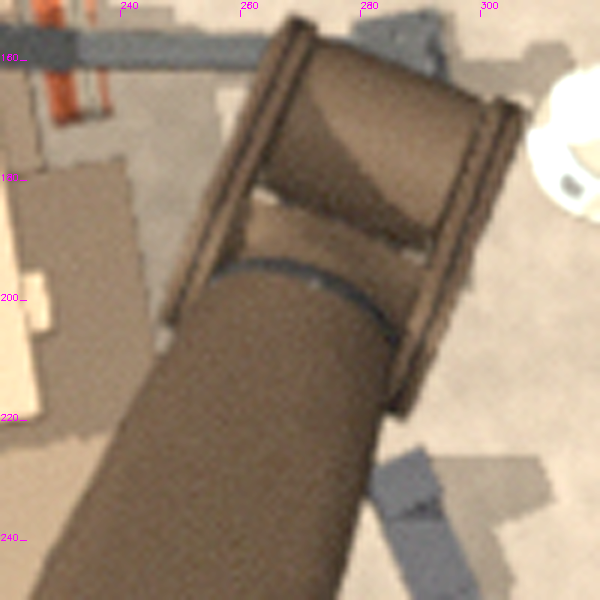

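```bash
python3 - <<'E'
from mv import *
s=load("scene15")
print(proj(s,[.4896,-.0921,.127]),proj(s,[.494,-.092,.05]),proj(s,[.497,-.092,.05]))
for w in(-.03,.03):print(proj(s,[.4896+w,-.0921,.127]))
E
```

```text
[225.1900851 165.3305474] [226.41210424 191.27386608] [225.93799538 191.8646384 ]
[230.02762658 159.97666658]
[220.1028578  170.96076449]
```

>>> drive_tool(series=[[[0.45,0.05,0.015],[0,0,0]],[[0.45,0.04,0.01],[0,0,0]],[[0.45,0,0.01],[0,0,0]],[[0.45,0,0],[0,0,0]],[[0.2,0,0],[0,0,0]]])

```text
time: 12.9
eef_pos: [0.5121, -0.0993, 0.0177]
tcp_rot: [0.48, 0.517, -0.484, 0.517]
contact_force: [-34.9, 8.9, 80.7]
opening: 0.7
```

```bash
python3 - <<'E'
from mv import *
st=show();cam(16)
crop(load("scene16"),190,130,290,230,6,"gs16.png")
E
```

```text
t 12.9 p [ 0.5121 -0.0993  0.0177] yaw 0.07 x [-0.005 -0.004 -1.   ] F [-34.88   8.94  80.68] M [ 1.37  8.46 -0.31] open 0.7
```

View pics/gs16.png

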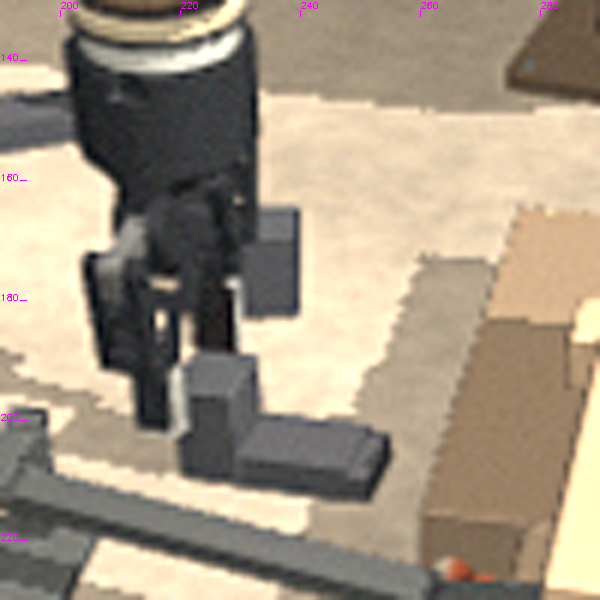

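>>> drive_tool(series=[[[-0.2,0,0],[0,0,0]],[[-0.2,0,0],[0,0,0]],[[0,0,0],[0,0,0]]])

```text
time: 13.3
eef_pos: [0.5202, -0.1007, 0.0463]
tcp_rot: [0.482, 0.513, -0.482, 0.522]
contact_force: [-0.4, 0.3, 0.7]
opening: 0.703
```

```bash
python3 - <<'E'
from mv import *
st=show();print(st["qpos"].round(3));cam(17)
crop(load("scene17"),190,130,290,230,6,"gs17.png")
E
```

```text
t 13.3 p [ 0.5202 -0.1007  0.0463] yaw 0.071 x [ 0.009 -0.009 -1.   ] F [-0.38  0.29  0.71] M [-0.04  0.01  0.04] open 0.703
[-0.38   0.156  2.051 -0.006  0.924 -0.447]
```

View pics/gs17.png

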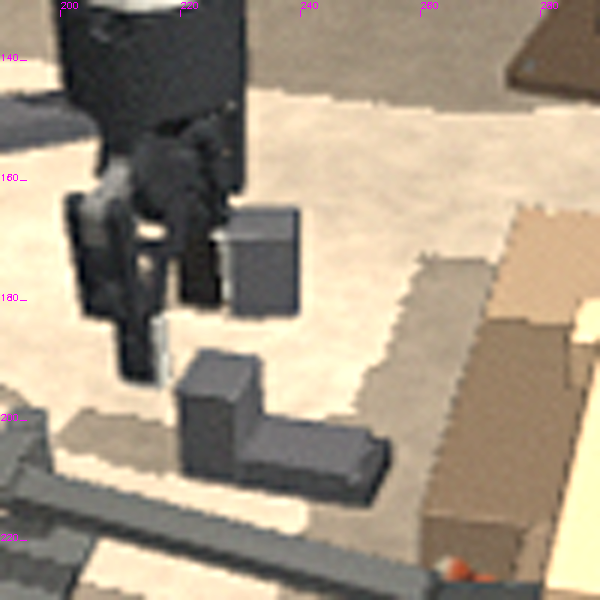

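View pics/scene17.png

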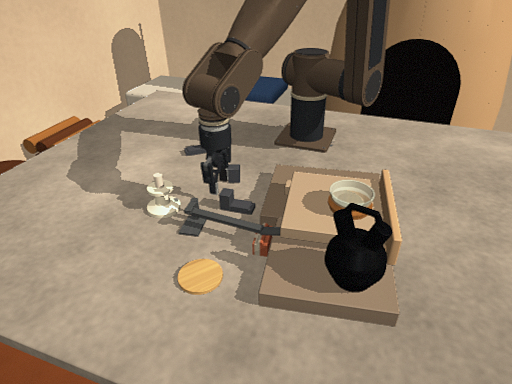

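```bash
python3 - <<'E'
from mv import *
rows([.494,-.093,.055],tool(.06),n=2)
E
```

```text
[[[-0.109, -0.238, -0.088], [0.3, 0.22, -0.13]], [[-0.109, -0.238, -0.087], [0.3, 0.22, -0.13]]]
```

>>> drive_tool(series=[[[-0.11,-0.24,-0.09],[0.3,0.2,-0.2]],[[-0.11,-0.24,-0.09],[0.3,0.2,-0.2]],[[0,0,0],[0,0,0]]])

```text
time: 13.7
eef_pos: [0.491, -0.0914, 0.0504]
tcp_rot: [0.483, 0.518, -0.487, 0.512]
contact_force: [0.4, 0.8, 0.2]
opening: 0.699
```

>>> drive_tool(series=[[[0.1,0,0],[0,0,0]],[[0.1,0,0],[0,0,0]]])

```text
time: 13.9
eef_pos: [0.4909, -0.0913, 0.0383]
tcp_rot: [0.483, 0.518, -0.487, 0.511]
contact_force: [0.2, 0.4, -0.1]
opening: 0.7
```

>>> drive_tool(series=[[[0.1,0.06,0.02],[0,0,0]],[[0.1,0,0],[0,0,0]],[[0.1,0,0],[0,0,0]]])

```text
time: 14.2
eef_pos: [0.4939, -0.0921, 0.0201]
tcp_rot: [0.483, 0.519, -0.487, 0.51]
contact_force: [0.2, -0.1, 0.4]
opening: 0.7
```

```bash
python3 - <<'E'
from mv import *
st=show();cam(18)
crop(load("scene18"),190,130,290,230,6,"gs18.png")
E
```

```text
t 14.2 p [ 0.4939 -0.0921  0.0201] yaw 0.059 x [-0.012  0.004 -1.   ] F [ 0.2  -0.11  0.43] M [-0.04  0.    0.03] open 0.7
```

View pics/gs18.png

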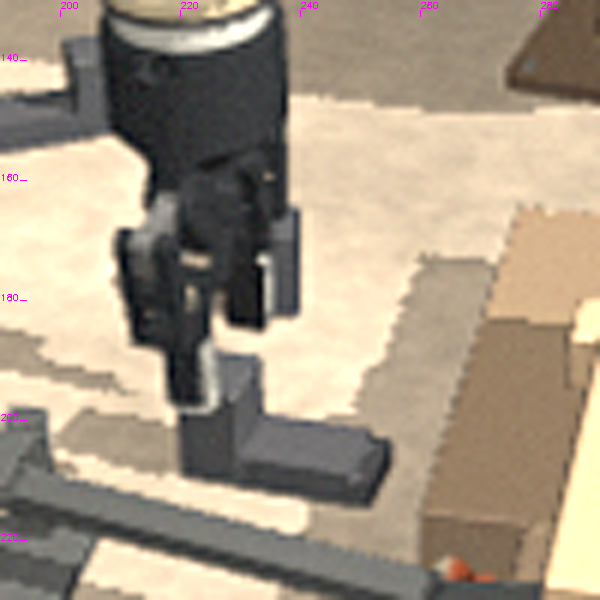

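>>> drive_tool(series=[[[0.1,0,0],[0,0,0.3]],[[0.1,0,0],[0,0,0.3]]])

```text
time: 14.5
eef_pos: [0.494, -0.0921, 0.0099]
tcp_rot: [0.486, 0.516, -0.484, 0.513]
contact_force: [-0.7, -0.6, -0.5]
opening: 0.703
```

>>> drive_tool(series=[[[0.12,0,0],[0,0,0]],[[0.12,0,0],[0,0,0]],[[0.12,0,0],[0,0,0]],[[0.1,0,0],[0,0,0]]])

```text
time: 14.9
eef_pos: [0.4939, -0.0921, -0.0149]
tcp_rot: [0.486, 0.516, -0.484, 0.514]
contact_force: [-0.5, -0.2, -0.1]
opening: 0.699
```

Close on the block.

>>> drive_tool(series=[[[0,0,0],[0,0,0]],[[0,0,0],[0,0,0]],[[0,0,0],[0,0,0]],[[0,0,0],[0,0,0]]], grip=-1, newtons=40)

```text
time: 15.3
eef_pos: [0.4943, -0.0922, -0.0155]
tcp_rot: [0.486, 0.515, -0.484, 0.514]
contact_force: [1.0, 0.1, -1.1]
opening: 0.42
```

```bash
python3 - <<'E'
from mv import *
st=show();cam(19)
crop(load("scene19"),190,130,290,230,6,"gs19.png")
E
```

```text
t 15.3 p [ 0.4943 -0.0922 -0.0155] yaw 0.059 x [ 0.     0.004 -1.   ] F [ 0.98  0.11 -1.15] M [ 0.01 -0.09 -0.06] open 0.42
```

View pics/gs19.png

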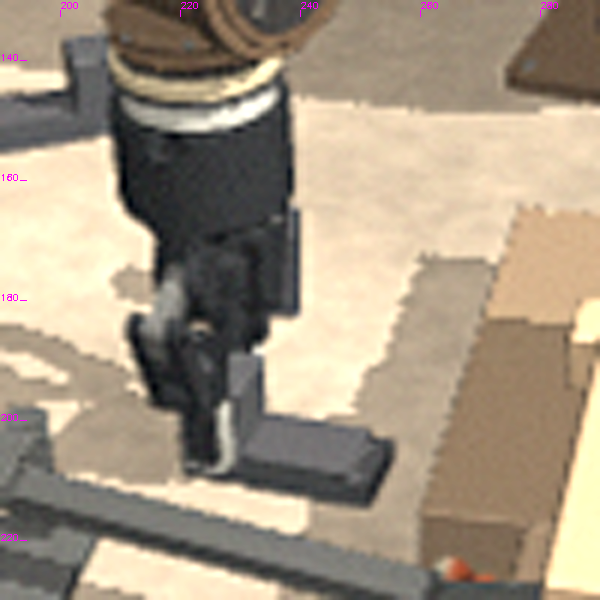

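>>> drive_tool(series=[[[-0.2,0,0],[0,0,0]],[[-0.3,0,0],[0,0,0]],[[-0.3,0,0],[0,0,0]],[[-0.3,0,0],[-1,0,0]],[[-0.2,0,0],[-1,0,0]]])

```text
time: 15.9
eef_pos: [0.4901, -0.0909, 0.0502]
tcp_rot: [0.475, 0.527, -0.476, 0.519]
contact_force: [0.8, -1.0, -2.3]
opening: 0.415
```

```bash
python3 - <<'E'
from mv import *
st=show();rows([.4758,-.0284,.05],tool(.163),n=5)
E
```

```text
t 15.9 p [ 0.4901 -0.0909  0.0502] yaw 0.096 x [-0.009  0.007 -1.   ] F [ 0.79 -1.02 -2.34] M [-0.07 -0.08  0.03] open 0.415
[[[0.003, -0.033, -0.254], [-0.77, -0.1, 0.09]], [[0.003, -0.03, -0.255], [-0.77, -0.1, 0.09]], [[0.002, -0.026, -0.255], [-0.77, -0.1, 0.09]], [[0.002, -0.023, -0.255], [-0.77, -0.1, 0.09]], [[0.001, -0.019, -0.256], [-0.77, -0.1, 0.09]]]
```

>>> drive_tool(series=[[[-0.04,-0.03,-0.25],[-0.8,-0.1,0.1]],[[0,-0.03,-0.25],[-0.8,-0.1,0.1]],[[0,-0.03,-0.25],[-0.8,-0.1,0.1]],[[0,-0.02,-0.25],[-0.8,-0.1,0.1]],[[0,-0.02,-0.25],[-0.8,-0.1,0.1]]])

```text
time: 16.4
eef_pos: [0.4739, -0.0251, 0.0527]
tcp_rot: [0.456, 0.54, -0.456, 0.541]
contact_force: [-0.7, 0.3, -2.2]
opening: 0.416
```

```bash
python3 - <<'E'
from mv import *
st=show();rows([.4758,-.0284,.05],tool(.163));cam(20)
crop(load("scene20"),200,120,330,250,6,"gs20.png")
crop(load("top20"),200,140,300,240,6,"gt20.png")
E
```

```text
t 16.4 p [ 0.4739 -0.0251  0.0527] yaw 0.17 x [ 0.001 -0.    -1.   ] F [-0.69  0.26 -2.17] M [-0.04  0.01  0.03] open 0.416
[[[0.054, 0.026, 0.072], [0.38, 0.03, -0.05]]]
```

View pics/gs20.png

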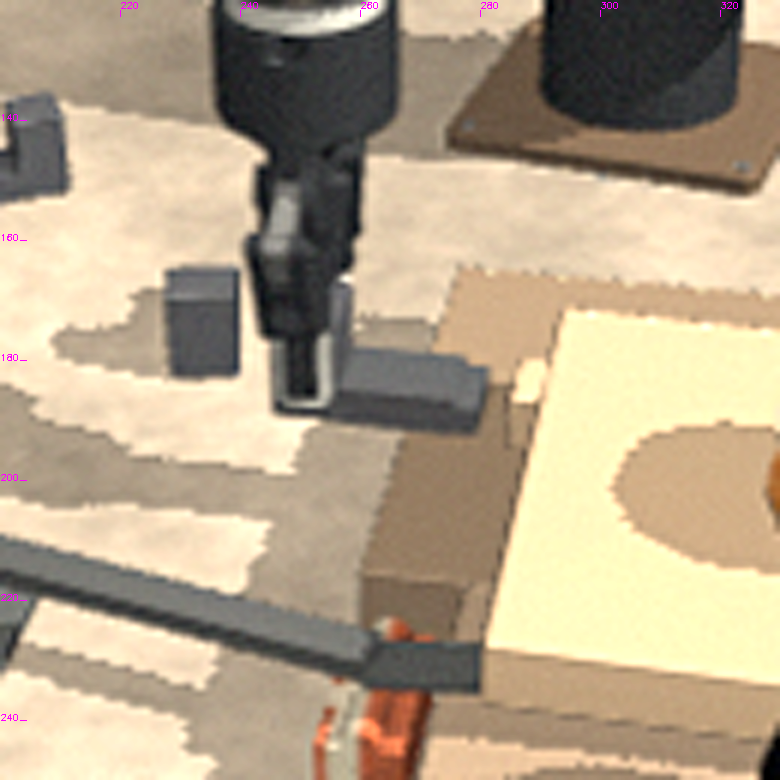

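View pics/gt20.png

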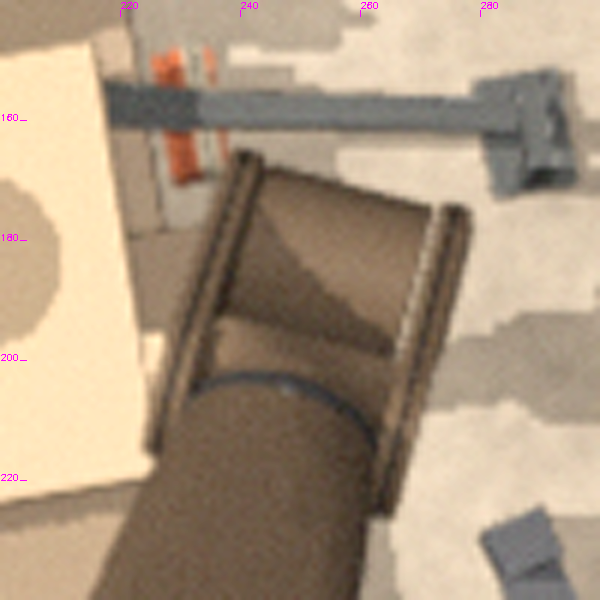

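```bash
python3 - <<'E'
from bar import *
s=load("scene20")
for x in(-76,-60,-44):print(x,[proj(s,T(H,[x,y,90])).round(1).tolist() for y in(0,-12)])
# shim nose corners bottom/top predicted: origin hearth (-61,-86), bottom z=.0527+.0155
R=H.copy();c,sn=np.cos(.17),np.sin(.17)
o=np.array([.4739-sn*.015,-.0251+c*.015])
P=[o[0],o[1],.17]
for X in([18,60,68.2],[18,0,68.2],[18,-30,68.2],[-18,50,86.2],[-18,0,118.2]):print(X,proj(s,T(P,X)).round(1))
E
```

```text
-76 [[291.8, 179.7], [287.2, 179.3]]
-60 [[291.0, 183.0], [286.4, 182.6]]
-44 [[290.3, 186.4], [285.5, 185.9]]
[18, 60, 68.2] [279.7 192.6]
[18, 0, 68.2] [256.6 190.4]
[18, -30, 68.2] [245.3 189.4]
[-18, 50, 86.2] [278.  178.9]
[-18, 0, 118.2] [259.  166.7]
```

>>> drive_tool(series=[[[0.12,0.03,0.02],[0.2,0,0]],[[0.14,0.03,0],[0.2,0,0]],[[0.12,0,0],[0,0,0]],[[0.1,0,0],[0,0,0]],[[0,0,0],[0,0,0]]])

```text
time: 17.0
eef_pos: [0.4768, -0.0256, 0.0255]
tcp_rot: [0.457, 0.539, -0.458, 0.539]
contact_force: [-1.3, 0.2, -2.2]
opening: 0.416
```

```bash
cat >> mv.py <<'E'
HH=np.array([.518,.085,.163])
def hp(st):
    d=st["eef_pos"][:2]-HH[:2];c,s=np.cos(.163),np.sin(.163)
    print("shim origin hearth mm: x",round(1000*(c*d[0]+s*d[1]),1),"y",round(1000*(-s*d[0]+c*d[1])+15,1),"bottom over shelf",round(1000*st["eef_pos"][2]+15.5-40,1))
    R=Ro.from_euler("z",-.163).as_matrix();print("F hearth",(R@st["contact_force"]).round(2))
E
python3 - <<'E'
from mv import *
st=show();hp(st);cam(21)
crop(load("scene21"),220,140,320,240,7,"gs21.png")
E
```

```text
t 17.0 p [ 0.4768 -0.0256  0.0255] yaw 0.163 x [-0.001 -0.    -1.   ] F [-1.3   0.2  -2.17] M [-0.01 -0.01 -0.04] open 0.416
shim origin hearth mm: x -58.6 y -87.5 bottom over shelf 1.0
F hearth [-1.25  0.41 -2.17]
```

View pics/gs21.png

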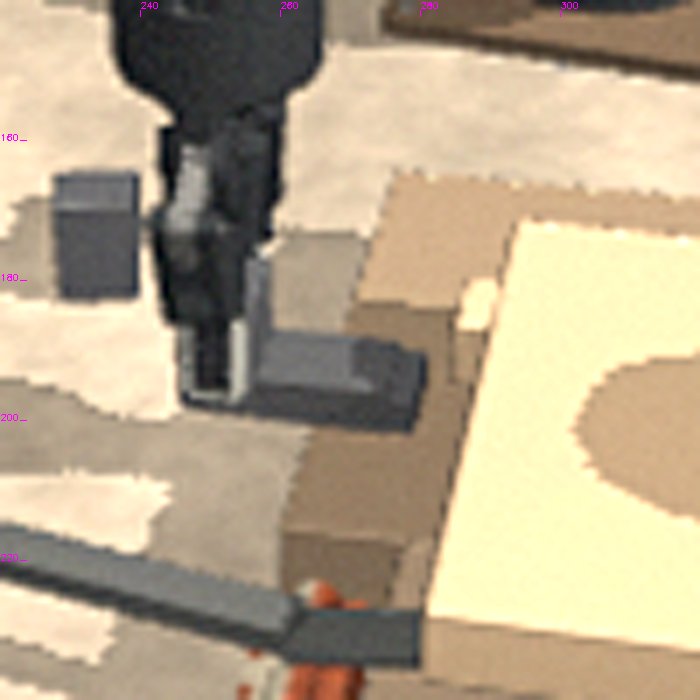

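```bash
python3 - <<'E'
from bar import *
s=load("scene21")
print(proj(s,T(H,[-40.6,-27.5,41])),proj(s,T(H,[-40.6,-117.5,41])), proj(s,T(H,[-50.6,-27.5,41])))
E
```

```text
[278.89064768 201.98231679] [245.0035245 198.524204 ] [279.46150636 199.79665768]
```

>>> drive_tool(series=[[[0,0.08,-0.1],[0,0,0]],[[0,0,-0.2],[0,0,0]],[[0,0,-0.2],[0,0,0]],[[0,0,-0.2],[0,0,0]],[[0,0,0],[0,0,0]]])

```text
time: 17.6
eef_pos: [0.4764, 0.0125, 0.0273]
tcp_rot: [0.458, 0.538, -0.457, 0.54]
contact_force: [-0.3, -0.7, -3.0]
opening: 0.42
```

```bash
python3 - <<'E'
from mv import *
st=show();hp(st)
E
```

```text
t 17.6 p [0.4764 0.0125 0.0273] yaw 0.163 x [ 0.002 -0.001 -1.   ] F [-0.28 -0.73 -3.01] M [-0.03  0.02  0.04] open 0.42
shim origin hearth mm: x -52.9 y -49.8 bottom over shelf 2.8
F hearth [-0.39 -0.67 -3.01]
```

>>> drive_tool(series=[[[0.04,-0.05,-0.06],[0,0,0]],[[0,0,-0.12],[0,0,0]],[[0,0,-0.12],[0,0,0]],[[0,0,-0.12],[0,0,0]],[[0,0,0],[0,0,0]]])

```text
time: 18.1
eef_pos: [0.4697, 0.0351, 0.0252]
tcp_rot: [0.458, 0.538, -0.457, 0.54]
contact_force: [-0.8, -0.3, -2.6]
opening: 0.417
```

```bash
python3 - <<'E'
from mv import *
st=show();hp(st);cam(22)
crop(load("scene22"),220,140,320,240,7,"gs22.png")
E
```

```text
t 18.1 p [0.4697 0.0351 0.0252] yaw 0.163 x [ 0.003 -0.001 -1.   ] F [-0.82 -0.33 -2.57] M [-0.06 -0.01  0.03] open 0.417
shim origin hearth mm: x -55.8 y -26.4 bottom over shelf 0.7
F hearth [-0.86 -0.19 -2.57]
```

View pics/gs22.png

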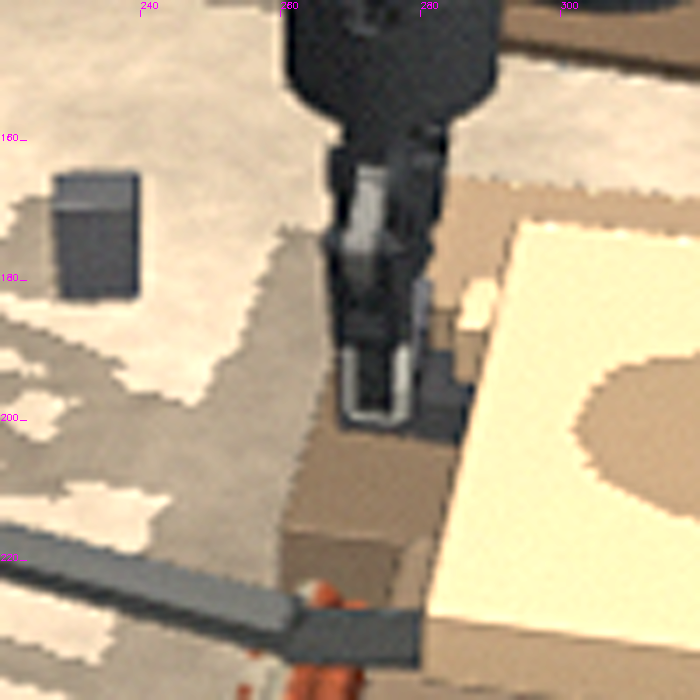

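>>> drive_tool(series=[[[0,0,-0.04],[0,0,0]],[[0,0,-0.04],[0,0,0]],[[0,0,-0.03],[0,0,0]]])

```text
time: 18.5
eef_pos: [0.4694, 0.0397, 0.0255]
tcp_rot: [0.458, 0.538, -0.457, 0.54]
contact_force: [0.4, 0.3, -2.9]
opening: 0.42
```

```bash
python3 - <<'E'
from mv import *
st=show();hp(st)
E
```

```text
t 18.5 p [0.4694 0.0397 0.0255] yaw 0.162 x [ 0.003 -0.001 -1.   ] F [ 0.38  0.27 -2.88] M [-0.   -0.02  0.01] open 0.42
shim origin hearth mm: x -55.3 y -21.8 bottom over shelf 1.0
F hearth [ 0.42  0.2  -2.88]
```

>>> drive_tool(series=[[[0,0,-0.03],[0,0,0]],[[0,0,-0.03],[0,0,0]]])

```text
time: 18.7
eef_pos: [0.469, 0.0428, 0.0254]
tcp_rot: [0.458, 0.538, -0.458, 0.54]
contact_force: [0.3, 0.9, -2.0]
opening: 0.417
```

>>> drive_tool(series=[[[0,0,-0.03],[0,0,0]],[[0,0,-0.03],[0,0,0]]])

```text
time: 18.9
eef_pos: [0.4684, 0.046, 0.0254]
tcp_rot: [0.458, 0.538, -0.458, 0.54]
contact_force: [0.7, -0.2, -2.6]
opening: 0.418
```

>>> drive_tool(series=[[[0,0,-0.03],[0,0,0]],[[0,0,-0.03],[0,0,0]]])

```text
time: 19.1
eef_pos: [0.4684, 0.0471, 0.0256]
tcp_rot: [0.456, 0.537, -0.458, 0.542]
contact_force: [1.0, -10.0, -3.2]
opening: 0.416
```

```bash
python3 - <<'E'
from mv import *
st=show();hp(st)
E
```

```text
t 19.1 p [0.4684 0.0471 0.0256] yaw 0.166 x [ 0.004 -0.007 -1.   ] F [ 1.01 -9.98 -3.16] M [-1.64  0.    0.05] open 0.416
shim origin hearth mm: x -55.1 y -14.4 bottom over shelf 1.1
F hearth [ -0.62 -10.02  -3.16]
```

>>> drive_tool(series=[[[0,0,-0.018],[0,0,0]],[[0,0,-0.018],[0,0,0]],[[0,0,-0.018],[0,0,0]]])

```text
time: 19.4
eef_pos: [0.4685, 0.0467, 0.0257]
tcp_rot: [0.453, 0.536, -0.459, 0.545]
contact_force: [-0.1, -6.0, -2.6]
opening: 0.417
```

```bash
python3 - <<'E'
from mv import *
st=show();hp(st);cam(23)
crop(load("scene23"),220,140,320,240,7,"gs23.png")
E
```

```text
t 19.4 p [0.4685 0.0467 0.0257] yaw 0.169 x [ 0.005 -0.014 -1.   ] F [-0.14 -5.98 -2.58] M [-0.87 -0.03  0.  ] open 0.417
shim origin hearth mm: x -55.1 y -14.7 bottom over shelf 1.2
F hearth [-1.1  -5.88 -2.58]
```

View pics/gs23.png

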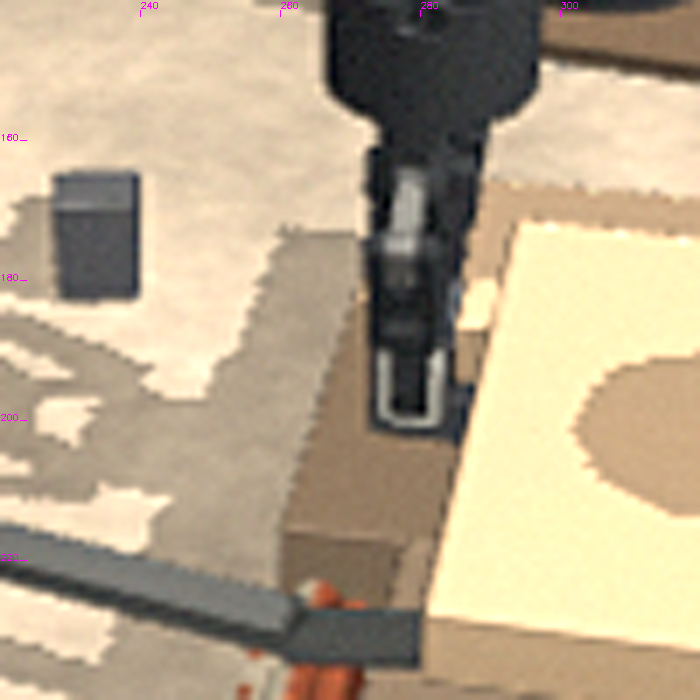

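>>> drive_tool(series=[[[0.015,0,-0.01],[0,0,0]],[[0.03,0,-0.01],[0,0,0]],[[0.02,0,-0.005],[0,0,0]]])

```text
time: 19.8
eef_pos: [0.4689, 0.0466, 0.0253]
tcp_rot: [0.452, 0.536, -0.459, 0.545]
contact_force: [-3.3, -4.0, 5.1]
opening: 0.418
```

```bash
python3 - <<'E'
from mv import *
st=show();hp(st)
E
```

```text
t 19.8 p [0.4689 0.0466 0.0253] yaw 0.171 x [ 0.003 -0.016 -1.   ] F [-3.31 -4.01  5.08] M [-0.22  0.67  0.09] open 0.418
shim origin hearth mm: x -54.7 y -14.9 bottom over shelf 0.8
F hearth [-3.92 -3.42  5.08]
```

>>> drive_tool(series=[[[0,0,0],[0,0,0]],[[0,0,0],[0,0,0]],[[0,0,0],[0,0,0]]], grip=0.3)

```text
time: 20.1
eef_pos: [0.4705, 0.0479, 0.0265]
tcp_rot: [0.454, 0.535, -0.458, 0.545]
contact_force: [0.3, -0.5, 0.3]
opening: 0.651
```

>>> drive_tool(series=[[[-0.1,0,0],[0,0,0]],[[-0.2,0,0],[0,0,0]],[[-0.4,0,0],[0,0,0]],[[-0.6,0,0],[0,0,0]],[[-0.8,0,0],[0,0,0]]])

```text
time: 20.6
eef_pos: [0.465, 0.0506, 0.1304]
tcp_rot: [0.452, 0.539, -0.46, 0.541]
contact_force: [-0.3, -0.2, -0.4]
opening: 0.65
```

```bash
python3 - <<'E'
from mv import *
st=show();cam(24)
crop(load("scene24"),170,140,320,260,5,"gs24.png")
crop(load("top24"),200,140,300,240,6,"gt24.png")
E
```

```text
t 20.6 p [0.465  0.0506 0.1304] yaw 0.168 x [-0.006 -0.011 -1.   ] F [-0.3  -0.19 -0.36] M [ 0.02 -0.02  0.02] open 0.65
```

View pics/gs24.png

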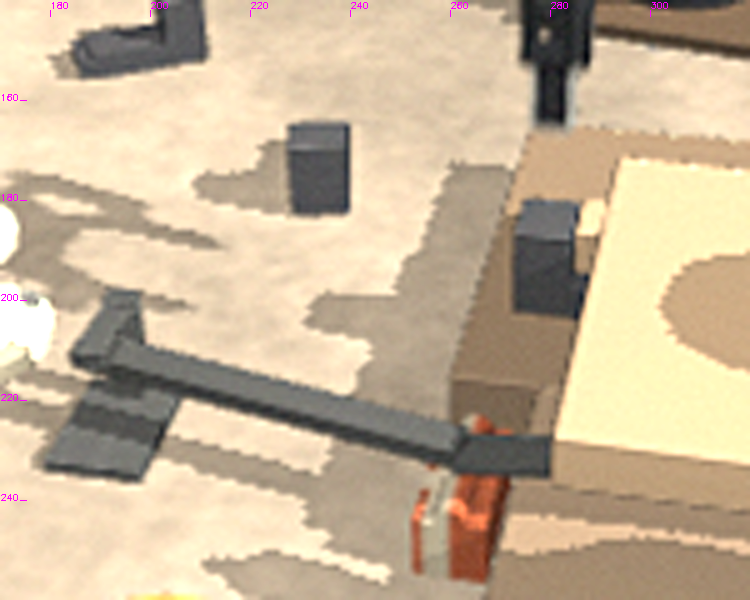

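View pics/gt24.png

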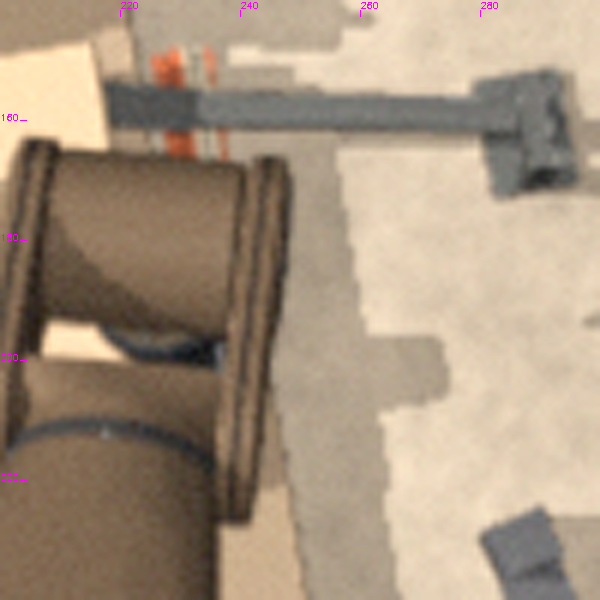

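```bash
python3 - <<'E'
from mv import *
rows([.605,-.076,.1],tool(-.045),n=5)
E
```

```text
[[[0.161, 0.443, 0.585], [2.45, 0.15, -0.11]], [[0.159, 0.468, 0.566], [2.45, 0.15, -0.11]], [[0.156, 0.492, 0.546], [2.45, 0.15, -0.11]], [[0.154, 0.515, 0.525], [2.45, 0.15, -0.11]], [[0.152, 0.537, 0.503], [2.45, 0.15, -0.11]]]
```

>>> drive_tool(series=[[[0,0.44,0.59],[2.4,0.1,-0.1]],[[0,0.47,0.57],[2.4,0.1,-0.1]],[[0.1,0.49,0.55],[2.4,0.1,-0.1]],[[0.2,0.51,0.53],[2.4,0.2,-0.1]],[[0.2,0.54,0.5],[2.4,0.2,-0.1]]], grip=0.2)

```text
time: 21.2
eef_pos: [0.6088, -0.0768, 0.1193]
tcp_rot: [0.513, 0.487, -0.508, 0.492]
contact_force: [0.5, 0.3, 0.7]
opening: 0.6
```

```bash
python3 - <<'E'
from mv import *
show();rows([.605,-.076,.06],tool(-.045),n=3);cam(25)
crop(load("top25"),200,110,300,210,6,"gt25.png")
crop(load("scene25"),170,140,320,260,5,"gs25.png")
E
```

```text
t 21.2 p [ 0.6088 -0.0768  0.1193] yaw -0.043 x [ 0.01 -0.   -1.  ] F [0.5  0.26 0.71] M [0.01 0.02 0.06] open 0.6
[[[0.395, -0.03, -0.004], [0.04, -0.01, -0.19]], [[0.395, -0.028, -0.004], [0.04, -0.01, -0.19]], [[0.395, -0.027, -0.004], [0.04, -0.01, -0.19]]]
```

View pics/gt25.png

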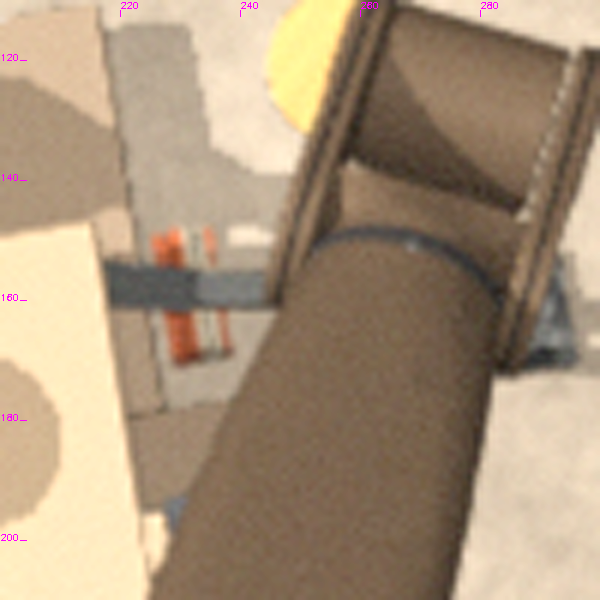

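View pics/gs25.png

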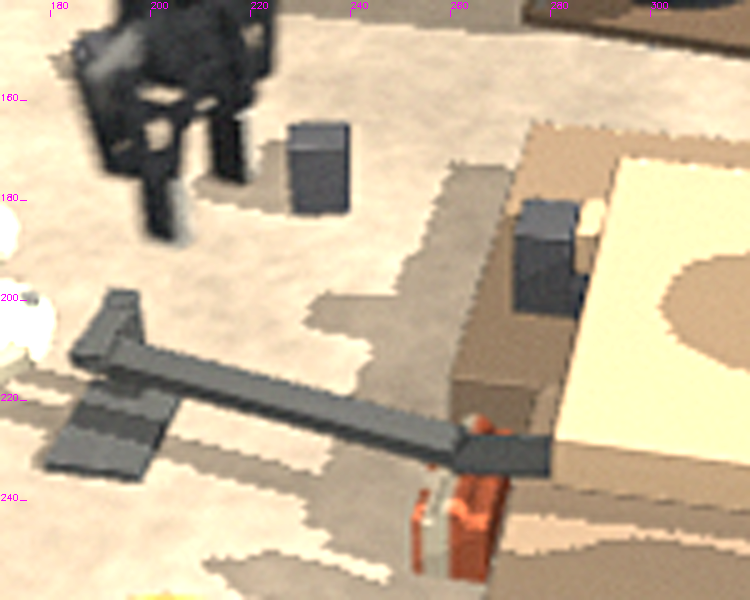

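>>> drive_tool(series=[[[0.3,-0.04,0],[0,0,-0.2]],[[0.3,-0.03,0],[0,0,-0.2]],[[0.3,0,0],[0,0,-0.2]],[[0,0,0],[0,0,0]]])

```text
time: 21.7
eef_pos: [0.6028, -0.0765, 0.0676]
tcp_rot: [-0.509, -0.491, 0.512, -0.487]
contact_force: [0.1, -0.5, 0.1]
opening: 0.6
```

>>> drive_tool(series=[[[0.25,0.04,0],[0,0,0]],[[0.25,0,0],[0,0,0]],[[0,0,0],[0,0,0]]])

```text
time: 22.0
eef_pos: [0.6039, -0.0749, 0.0404]
tcp_rot: [-0.509, -0.492, 0.512, -0.487]
contact_force: [-0.5, -0.2, -0.4]
opening: 0.6
```

```bash
python3 - <<'E'
from mv import *
show();cam(26)
crop(load("scene26"),170,150,290,250,6,"gs26.png")
E
```

```text
t 22.0 p [ 0.6039 -0.0749  0.0404] yaw -0.041 x [-0.007  0.002 -1.   ] F [-0.45 -0.17 -0.44] M [ 0.04 -0.01 -0.04] open 0.6
```

View pics/gs26.png

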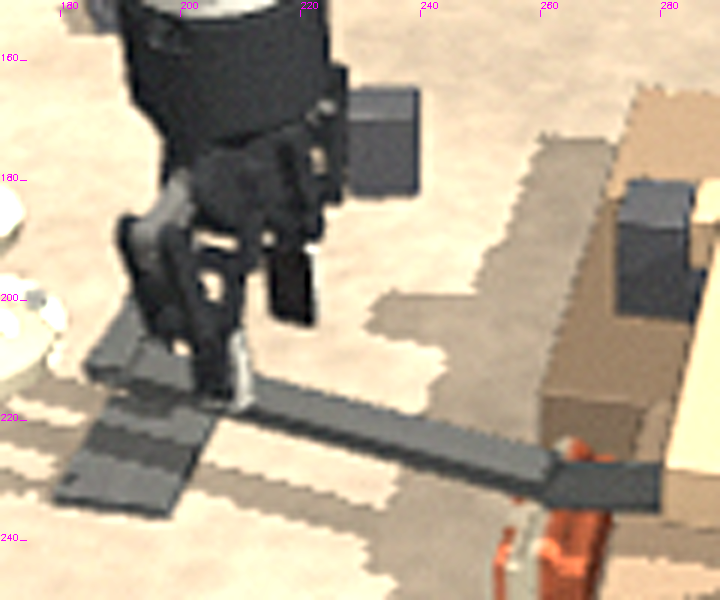

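>>> drive_tool(series=[[[0.15,-0.04,0],[0,0,0]],[[0.2,0,0],[0,0,0]],[[0.2,0,0],[0,0,0]],[[0.2,0,0],[0,0,0]],[[0.1,0,0],[0,0,0]]])

```text
time: 22.6
eef_pos: [0.6049, -0.076, -0.0011]
tcp_rot: [0.51, 0.489, -0.51, 0.49]
contact_force: [-1.1, 0.1, 0.2]
opening: 0.602
```

>>> drive_tool(series=[[[0,0,0],[0,0,0]],[[0,0,0],[0,0,0]],[[0,0,0],[0,0,0]],[[0,0,0],[0,0,0]]], grip=-1, newtons=40)

```text
time: 23.0
eef_pos: [0.6043, -0.0758, -0.0027]
tcp_rot: [-0.51, -0.49, 0.51, -0.49]
contact_force: [-0.1, -1.2, -2.3]
opening: 0.228
```

```bash
python3 - <<'E'
from mv import *
show()
E
```

```text
t 23.0 p [ 0.6043 -0.0758 -0.0027] yaw -0.04 x [-0.001  0.    -1.   ] F [-0.07 -1.24 -2.35] M [-0.01 -0.02  0.14] open 0.228
```

>>> drive_tool(series=[[[0.06,0,0],[0,0,0]],[[0.08,0,0],[0,0,0]],[[0.1,0,0],[0,0,0]],[[0.1,0,0],[0,0,0]]])

```text
time: 23.4
eef_pos: [0.6066, -0.0761, -0.0095]
tcp_rot: [-0.507, -0.492, 0.509, -0.491]
contact_force: [-6.4, 1.2, 12.9]
opening: 0.226
```

```bash
python3 - <<'E'
from mv import *
show()
E
```

```text
t 23.4 p [ 0.6066 -0.0761 -0.0095] yaw -0.034 x [-0.003 -0.    -1.   ] F [-6.43  1.24 12.85] M [0.63 0.98 0.48] open 0.226
```

>>> drive_tool(series=[[[0.055,0.05,0],[-1.2,0,0]],[[0.055,0.06,0],[-1.2,0,0]],[[0.055,0.07,0],[-1.2,0,0]],[[0.055,0.07,0],[-1.2,0,0]],[[0.055,0.07,0],[-1.2,0,0]]])

```text
time: 23.9
eef_pos: [0.6192, -0.0755, -0.0117]
tcp_rot: [0.477, 0.525, -0.485, 0.512]
contact_force: [-7.0, 0.8, 11.2]
opening: 0.226
```

```bash
python3 - <<'E'
from mv import *
show()
E
```

```text
t 23.9 p [ 0.6192 -0.0755 -0.0117] yaw 0.075 x [-0.02   0.004 -1.   ] F [-7.01  0.79 11.16] M [0.52 1.15 0.12] open 0.226
```

>>> drive_tool(series=[[[0.042,0.09,0],[-1,0,0.3]],[[0.042,0.09,0],[-1,0,0.3]],[[0.042,0.09,0],[-0.8,0,0.3]],[[0.042,0.09,0],[-0.8,0,0.3]],[[0.045,0.08,0],[-0.8,0,0.3]]])

```text
time: 24.4
eef_pos: [0.6329, -0.0737, -0.0135]
tcp_rot: [0.455, 0.547, -0.461, 0.531]
contact_force: [-8.6, -1.2, 10.5]
opening: 0.23
```

```bash
python3 - <<'E'
from mv import *
show();cam(27)
crop(load("scene27"),170,150,290,250,6,"gs27.png")
crop(load("top27"),200,110,310,210,6,"gt27.png")
E
```

```text
t 24.4 p [ 0.6329 -0.0737 -0.0135] yaw 0.163 x [-0.023  0.008 -1.   ] F [-8.58 -1.22 10.53] M [0.34 1.42 0.32] open 0.23
```

View pics/gs27.png

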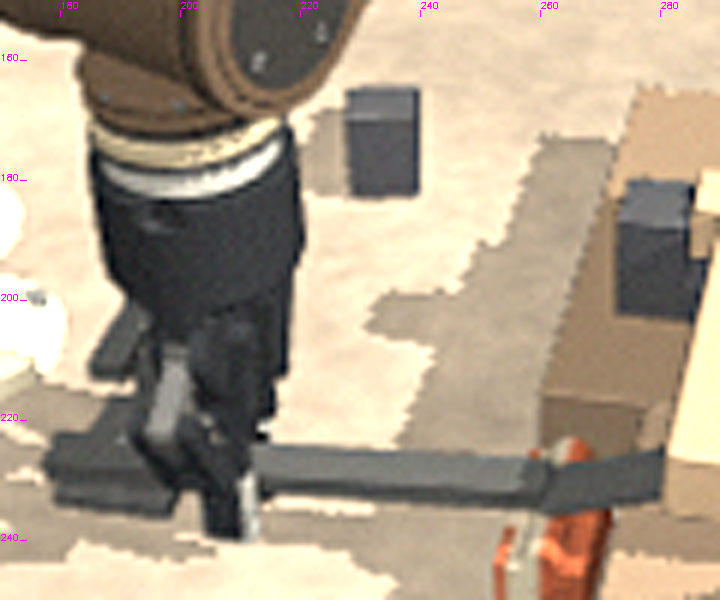

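View pics/gt27.png

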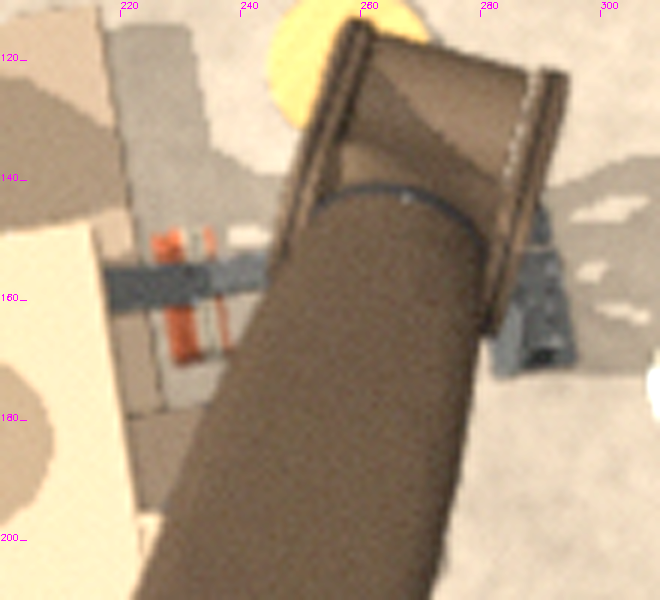

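>>> drive_tool(series=[[[0.03,0.06,0],[-0.3,0,0]],[[0.02,0.03,0],[0,0,0]],[[0.01,0.02,0],[0,0,0]],[[0.01,0.02,0],[0,0,0]],[[0.01,0.02,0],[0,0,0]]])

```text
time: 25.0
eef_pos: [0.6344, -0.0737, -0.0108]
tcp_rot: [0.446, 0.555, -0.462, 0.529]
contact_force: [-4.6, -0.3, 3.5]
opening: 0.227
```

```bash
python3 - <<'E'
from mv import *
show()
E
```

```text
t 25.0 p [ 0.6344 -0.0737 -0.0108] yaw 0.178 x [-0.043  0.006 -0.999] F [-4.62 -0.25  3.49] M [-0.04  0.58  0.4 ] open 0.227
```

>>> drive_tool(series=[[[-0.03,0,0],[0,0,0]],[[-0.03,0,0],[0,0,0]],[[-0.03,0,0],[0,0,0]],[[-0.03,0,0],[0,0,0]],[[-0.03,0,0],[0,0,0]]])

```text
time: 25.5
eef_pos: [0.6355, -0.0751, -0.0019]
tcp_rot: [0.445, 0.554, -0.461, 0.531]
contact_force: [-3.2, -0.2, 1.1]
opening: 0.225
```

```bash
python3 - <<'E'
from mv import *
show()
E
```

```text
t 25.5 p [ 0.6355 -0.0751 -0.0019] yaw 0.18 x [-0.04   0.002 -0.999] F [-3.18 -0.22  1.07] M [-0.39 -0.01  0.26] open 0.225
```

>>> drive_tool(series=[[[-0.03,0,-0.005],[0,0,0]],[[-0.03,0,-0.005],[0,0,0]],[[-0.03,0,-0.005],[0,0,0]],[[0,0,0],[0,0,0]]])

```text
time: 25.9
eef_pos: [0.6363, -0.0754, 0.0038]
tcp_rot: [0.444, 0.553, -0.461, 0.532]
contact_force: [-2.2, -2.0, 1.9]
opening: 0.225
```

```bash
python3 - <<'E'
from mv import *
show();cam(28)
crop(load("scene28"),170,150,330,270,5,"gs28.png")
E
```

```text
t 25.9 p [ 0.6363 -0.0754  0.0038] yaw 0.18 x [-0.038  0.    -0.999] F [-2.21 -1.96  1.89] M [-0.47  0.11  0.26] open 0.225
```

View pics/gs28.png

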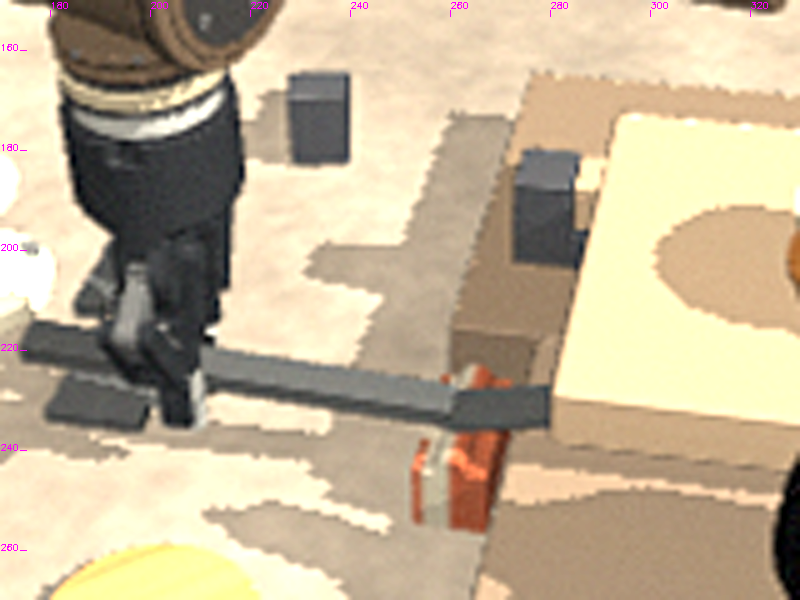

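```bash
cat > edge.py <<'E'
from bar import *
def S(x,y,z,an): return [x,220+y*np.cos(an)-z*np.sin(an),58+y*np.sin(an)+z*np.cos(an)]
def edgeh(n):
  d=load("scene0");a=d["img"].astype(float).mean(2);b=load("scene%d"%n)["img"].astype(float).mean(2);out=[]
  for xs in(120,-120):
   for yy in(-205,-190,-170,-155,-140):
    u,v=[int(round(q)) for q in proj(d,T(H,S(xs,yy,30,.02)))]
    def edge(im):
        pr=im[v-9:v+10,u-1:u+2].mean(1);g=np.abs(np.diff(pr));i=np.argmax(g);lo=max(i-1,0);w=g[lo:i+2];return ((lo+np.arange(len(w)))*w).sum()/w.sum()
    f=[proj(d,T(H,S(xs,yy,30,np.arcsin((58-e)/220)))) for e in(48,60)]
    p0=proj(d,T(H,S(xs,yy-10,30,.02)));p1=proj(d,T(H,S(xs,yy+10,30,.02)));sl=(p1[1]-p0[1])/(p1[0]-p0[0])
    k=((f[1][1]-f[0][1])-sl*(f[1][0]-f[0][0]))/12
    out.append(48+(edge(b)-edge(a))/k)
  print(n,"edge h median",np.median(out).round(2),np.round(out,1))
E
python3 -c "
from edge import *
for n in(14,20,22,23,24,25,27,28):edgeh(n)"
```

```text
14 edge h median 61.6 [60.8 61.7 62.  60.4 61.4 61.5 62.  62.7 61.4 62.4]
20 edge h median 61.63 [60.8 61.8 61.8 60.4 61.5 61.4 62.2 62.6 61.4 62.5]
22 edge h median 61.62 [60.8 61.7 61.8 60.4 61.5 61.6 62.1 62.6 61.3 62.3]
23 edge h median 61.73 [60.7 61.7 61.8 60.5 61.8 61.5 62.1 62.7 61.6 62.6]
24 edge h median 61.66 [60.8 61.8 62.  60.3 61.5 61.5 62.2 62.6 61.4 62.4]
25 edge h median 61.71 [60.9 61.8 62.  60.3 61.5 61.6 62.3 62.7 61.4 62.5]
27 edge h median 66.81 [66.1 67.1 66.9 65.3 66.7 65.2 67.9 68.5 65.4 67.9]
28 edge h median 58.06 [57.2 57.8 58.3 56.4 57.8 58.4 58.3 59.1 56.5 58.5]
```

>>> drive_tool(series=[[[-0.02,0,0],[0,0,0]],[[-0.02,0,0],[0,0,0]],[[0,0,0],[0,0,0]]])

```text
time: 26.3
eef_pos: [0.6361, -0.0754, 0.0044]
tcp_rot: [0.444, 0.553, -0.462, 0.532]
contact_force: [-1.4, -2.5, 0.7]
opening: 0.228
```

```bash
python3 -c "
from mv import *
show();cam(29)
from edge import *
edgeh(29)"
```

```text
t 26.3 p [ 0.6361 -0.0754  0.0044] yaw 0.18 x [-0.038  0.    -0.999] F [-1.41 -2.5   0.69] M [-0.61 -0.16  0.21] open 0.228
29 edge h median 57.78 [57.3 57.7 58.3 56.4 57.4 58.  57.9 86.6 56.8 58.2]
```

>>> drive_tool(series=[[[0,0,0],[0,0,0]],[[0,0,0],[0,0,0]],[[0,0,0],[0,0,0]]], grip=0.1)

```text
time: 26.7
eef_pos: [0.6361, -0.0736, 0.0043]
tcp_rot: [0.447, 0.554, -0.461, 0.53]
contact_force: [0.7, -0.2, 0.2]
opening: 0.545
```

```bash
python3 -c "
from mv import *
show();cam(30)
from edge import *
edgeh(30);crop(load('scene30'),170,150,330,270,5,'gs30.png')"
```

```text
t 26.7 p [ 0.6361 -0.0736  0.0043] yaw 0.176 x [-0.039  0.005 -0.999] F [ 0.72 -0.16  0.2 ] M [-0.   -0.02 -0.  ] open 0.545
30 edge h median 57.73 [57.2 57.7 58.3 56.4 57.6 57.9 57.7 86.6 56.7 58. ]
```

View pics/gs30.png

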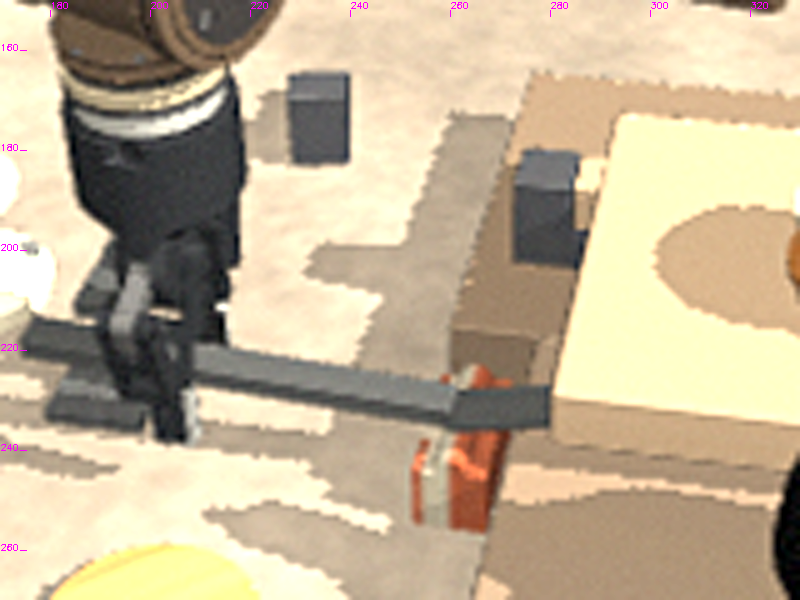

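Released with the slab seated; now retreat upward along the tool axis.

>>> drive_tool(series=[[[-0.15,0,0],[0,0,0]],[[-0.3,0,0],[0,0,0]],[[-0.5,0,0],[0,0,0]],[[-0.7,0,0],[0,0,0]],[[-0.7,0,0],[0,0,0]]])

```text
time: 27.3
eef_pos: [0.637, -0.0729, 0.1223]
tcp_rot: [0.445, 0.557, -0.463, 0.526]
contact_force: [0.5, 0.7, 1.0]
opening: 0.549
```

>>> drive_tool(series=[[[-0.7,-0.6,0],[0,0,0]],[[-0.3,-0.9,0],[0,0,0]],[[0,-0.9,0.2],[0,0,0]],[[0,-0.5,0.2],[0,0,0]],[[0,0,0],[0,0,0]]])

```text
time: 27.8
eef_pos: [0.5028, -0.1209, 0.197]
tcp_rot: [0.448, 0.549, -0.459, 0.536]
contact_force: [0.0, -0.3, -0.6]
opening: 0.545
```

```bash
python3 -c "
from mv import *
show();cam(31)
from edge import *
edgeh(31);crop(load('scene31'),150,150,330,270,4,'gs31.png');crop(load('top31'),200,100,340,210,5,'gt31.png')"
```

```text
t 27.8 p [ 0.5028 -0.1209  0.197 ] yaw 0.178 x [-0.025 -0.    -1.   ] F [ 0.02 -0.29 -0.57] M [-0.    0.02  0.01] open 0.545
31 edge h median 57.78 [57.2 57.7 58.3 56.5 57.5 57.8 57.8 58.5 56.7 58.2]
```

View pics/gs31.png

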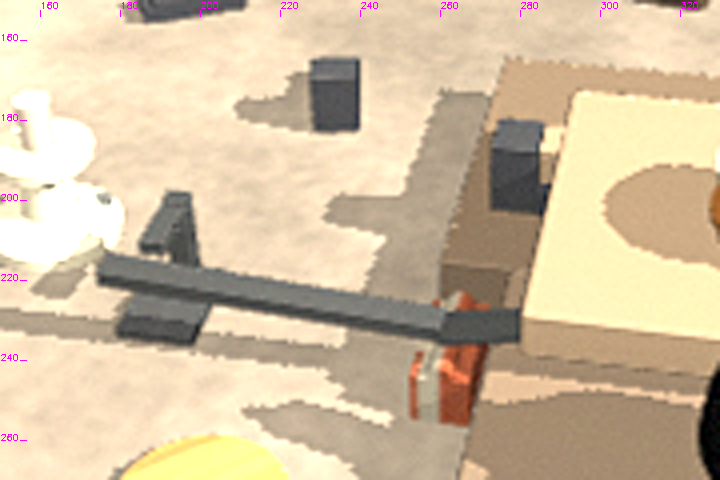

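View pics/gt31.png

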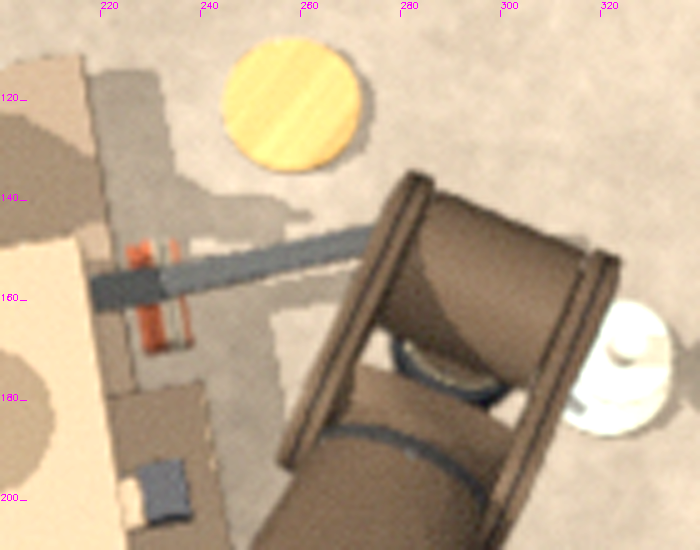

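```bash
python3 -c "
from mv import *
print(ctrl.sign_off());show()"
```

```text
the job is handed in; nothing more can be done
None
the job is handed in; nothing more can be done
```

The slab now lies level on the slate shim and I handed the job in at about 28 s. No verdict was reported, and one hard contact on the way may count against the run.

**What I did:**
- I gripped the bar, levered the edge up, swung the handle under the keeper and let go.
- I picked the shim farthest from the base and slid it in until its block met the boss. The first touch read 10 N, above the 4 to 8 N wanted but under the 12 N limit; I eased it to 6 N and held it there.
- I swung the bar free of the keeper, eased the slab down, released the bar and backed the arm off.

**Last checks, from the pictures:**

| Check | Result |
|---|---|
| Slab edge while the keeper held it | about 61.7 mm; only slightly above the 61 mm needed, and below the nominal 64 mm |
| Highest slab edge seen | about 67 mm (limit 76 mm) |
| Slab edge at the end | about 57.8 mm (55.5 to 60.3 mm allowed) |
| Shim | upright; about 5 mm off the boss sideways, bearing face about 15 mm in front of the edge |
| Bar | resting loose on the fulcrum, clear of the keeper |
| Lantern and coaster | look unmoved |
| Vase | not checked closely at the end |

The forces between shim and slab and between bar and keeper could not be read directly.

**What disagreed or went wrong:**
- The fingertips sat about 40 mm farther back along the tool than the description says. I found this by touching the bar and corrected for it.
- On the first descent onto the shim a fingertip came down, most likely on the block's top, with about 80 N. That is under the 120 N wrist limit. If it was the gripper's body rather than a fingertip, it passed the 40 N limit. The shim did not visibly move and the second descent was clean.
- The two cameras disagreed by up to about 7 mm on the hearth's position, so I used values between them.

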